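# Copy a guide angle between two tube-rack loading plates with a bevel gauge

### The job

On the lab bench stand two rack-loading plates, each with a straight ledge and a guide bar that meets it in a corner; one guide is bolted down, the other swings on a stiff pivot and is folded in too far. Slide the hinged bevel gauge, lever up, gently into the bolted plate's corner until its stock lies flat on the ledge and its blade flat on the guide, and press its lever right down there to lock it. Then take the locked gauge to the other plate and slide it along the ledge into that corner, so that its blade pushes the swinging guide (never by hand) to the same angle; leave the gauge lying there, flat against both ledge and guide and still locked, without disturbing the other things on the bench.

Things in the scene. Friction and masses are not known exactly. Their poses are not given: they have to be found in the camera images.
- deckA: plate with the bolted guide (its foot has two bolt heads); left or right. Fixed, grey, 6 mm thick, from x = -115 to 25, y = -45 to 205 mm. Origin: the corner where ledge and guide faces meet, at bench height. Ledge: 20 mm wide aluminium bar, top 16 mm above the bench, working face = plane x = 0 (open plate at x < 0), from y = 3 to 200 mm along +y
- deckB: plate with the swinging guide (a bare bar, no bolted foot); parallel to deckA and otherwise the same, with the same axes and sizes: origin at the corner, ledge face at x = 0 running along +y, plate top 6 mm above the bench
- guideA: deckA's bolted guide, rigid: aluminium bar 105 mm long along its own -x, 12 mm thick (y = -12 to 0), 8 to 32 mm above the bench. Origin: its end at the corner, bench height. Face into the corner: its plane y = 0. Turned by a about z from its plate's axes it makes 90 degrees + a with the ledge; 75 to 102 in all. Foot behind it: 20 mm wide, 16 mm high
- guideB: deckB's swinging guide: bar, origin and axes as guideA, no foot. Pivots at the corner with friction of 0.17 N m (1.6 N at its tip, about 11 N when pushed 15 mm from the pivot) and stays where left; starts 58 to 66 degrees from the ledge, can swing to 130. The robot must not push it itself (limit 3 N)
- bevel: the gauge's stock, dark steel, about 0.36 kg with all. Origin: pivot axis, underside. Bar along +y to 136 mm, x = -11 to 15 mm, 10 mm tall, round end of radius 15 mm at the pivot. Working face: plane x = 15 mm; it goes on the ledge, stock y along the plate's y. Seated, the pivot is 15 mm from the ledge's face and from the guide's face. Starts on the bench before the plates
- blade: the gauge's steel blade, hinged at the stock's pivot, same origin: bar along its own -x to 110 mm, 11 to 21 mm above the stock's underside, working face = plane y = -15 mm (goes on the guide). Turned by a about z from the stock it makes 90 degrees + a. Unlocked it swings freely (0.02 N m), starts at 108 to 122 degrees; the bolted guide folds it in. Locked it holds 0.3 N m
- rib (a point): grip point on the wooden rib of the stock, at x = 2, y = 112, z = 43 mm of the stock. The rib is 16 mm thick (x), 40 mm long (y), from z = 10 to 58 mm; with fingertips at z = 23 mm or more it can be gripped beside ledge and guides
- lever_tip (a point): end of the black lock lever, 14 mm wide, 46 mm long, hinged over the stock at x = 2, y = 32, z = 24 mm. Open it slants up 48 degrees away from the pivot, its end at about y = 61, z = 60 mm of the stock; down it dips 12 degrees, end at y = 78, top of the end at z = 25 mm; the rib begins at y = 92. Its toe clamps an arc plate of the blade (radius 40 mm) that passes over the ledge
- lock (a joint): lock lever angle: 0 = up (open), 1.047 rad = fully down (locked, stays down). Stiff and slow near the bottom: pressing its end straight down with 6 to 15 N for about half a second takes it home
- tube_rack: bystander, to be left alone: white test-tube rack, 50 x 130 mm, about 96 mm tall; origin: centre of its underside
- dropper: bystander, to be left alone: small amber bottle, 24 mm across, 60 mm tall, between the plates; origin: centre of its underside
- pen: bystander, to be left alone: black pen, 12 mm thick; origin: centre of its underside
- reagent: bystander, to be left alone: white bottle, 44 mm across, 90 mm tall; origin: centre of its underside
- beaker: bystander, to be left alone: glass cup, 70 mm across; origin: centre of its underside
- slide_box: bystander, to be left alone: grey box, 80 x 100 x 35 mm; origin: centre of its underside
Things that resemble listed ones, but are neither listed nor needed, are in the scene too. Leave any yellow look-alike of the bevel alone.

How it is judged:
On the way, in this order (a step that is already met when the one before it is completed fails the run):
1. the gauge, lever still up, lies flat against ledge and bolted guide in the corner of deckA (angle between the y axis of bevel and the y axis of deckA, either way round below 0.05 rad and angle between the x axis of blade and the x axis of guideA, either way round below 0.05 rad and x of bevel in the frame of deckA between -0.0185 and -0.0115 m and y of bevel in the frame of guideA between 0.0115 and 0.0185 m and y of bevel in the frame of deckA between 0.004 and 0.03 m and z of bevel in the frame of deckA below 0.009 m and value of joint lock below 0.3 rad), for 0.1 s.
2. the lever is pressed down while the gauge lies flat in that corner (angle between the y axis of bevel and the y axis of deckA, either way round below 0.05 rad and angle between the x axis of blade and the x axis of guideA, either way round below 0.05 rad and x of bevel in the frame of deckA between -0.0185 and -0.0115 m and y of bevel in the frame of guideA between 0.0115 and 0.0185 m and y of bevel in the frame of deckA between 0.004 and 0.03 m and z of bevel in the frame of deckA below 0.009 m and value of joint lock above 0.95 rad), for 0.2 s.
At the end, for the whole second after the job is handed in: The swinging guide is parallel to the bolted one within 0.07 rad; the gauge, locked (lever above 0.95 rad), lies on deckB in its corner, parallel to ledge and guide within 0.05 rad, its pivot 15 mm (within 3.5 mm) from the faces of both, at rest and released (angle between the y axis of bevel and the y axis of deckB, either way round below 0.05 rad and angle between the x axis of blade and the x axis of guideB, either way round below 0.05 rad and x of bevel in the frame of deckB between -0.0185 and -0.0115 m and y of bevel in the frame of guideB between 0.0115 and 0.0185 m and y of bevel in the frame of deckB between 0.004 and 0.03 m and z of bevel in the frame of deckB below 0.009 m and value of joint lock above 0.95 rad and angle between the x axis of guideA and the x axis of guideB, either way round below 0.07 rad and linear speed of bevel below 0.01 m/s and contact force between the fingers and bevel below 0.1 N); the robot touches nothing.
It fails at once if the robot pushes the swinging guide itself (over 3 N) (contact force between any of the arm, the fingers and guideB above 3 N).
It fails at once if the swinging guide is pushed with the gauge unlocked (contact force between blade and guideB above 1 N and value of joint lock below 0.8 rad).
It fails at once if the blade is rammed against a guide (over 40 N) (contact force between blade and guideA above 40 N or contact force between blade and guideB above 40 N).
It fails at once if a bystander is shifted by more than 30 mm (distance of any of tube_rack, dropper, pen, reagent, beaker, slide_box from where it was at the start of the episode above 0.03 m).
It also fails if it takes over 72 s, if anything falls off the work surface, if the arm or the gripper's body presses on something with over 40 N, if the wrist force passes 120 N, or if a joint passes its speed limit or range.

### The arm

A 6-joint arm with a two-finger parallel gripper is mounted at the origin on the work surface. World frame = base frame: x ahead of the robot, y to its left, z up, the work surface at z = 0. Lengths are in m, angles in rad, forces in N, time in s.
With the tool pointing down it reaches from about 0.35 to 0.975 m from the base axis. Payload 4.9 kg.
Tool frame: the origin (TCP) lies midway between the tips of the shut fingers; the grasp point (between the pads) lies 19 mm behind it; z points along the fingers, y is the line along which they close (so a half turn about z gives the same grasp; the last joint's range is limited). The gripper opens to 85 mm and grips with 20 to 120 N. Pads are 22 mm wide; open, the fingers measure 114 mm over their backs; the gripper's body (76 mm by 85 mm) begins 54 mm behind the grasp point. The pads swing forward as they close: fully open they stand 13 mm farther back than shut.
Start: joints at [1.021, 0.053, 1.613, -0, 1.476, -0.119], TCP at [0.261, 0.568, 0.209] pointing down, gripper open.
Joint ranges: [-3.01, 3.01], [-1.01, 2.22], [0.06, 2.58], [-1.02, 4.17], [0.09, 2.62], [-3.14, 3.14]. Speed limits (rad/s): [2.57, 2.57, 3.14, 3.14, 3.14, 3.14].

### API

Orientations are given as a unit quaternion [w, x, y, z].
In Python, from plant import manip gives the robot as it stands.
- The arm moves only by the tool move_arm, never from a script. Its argument "increments" is one flat list of numbers, 5 for each row, row after row: the shift along the tool's x, y, z in mm, then the turn about the tool's z in rad, then the opening, from 0 (shut) to 1 (fully open). In form: [tx, ty, tz, spin, jaw, tx, ty, tz, spin, jaw, ...]. A call has 1 to 8 rows; each row shifts and turns the commanded pose from where the row before left it, along the tool's axes as they then stand; what a row does not reach is not made up. A row lasts 1/12 s, in which the tool goes at most 41.7 mm and 7.16 degrees, less where a joint would pass 70% of its speed; a pose out of reach is approached as far as the arm can. A call with a gripper value outside its range is refused whole. The fingers move at their own pace and stop on an object; the grip force is fixed at half the most. Time passes only in rows, so rows that do not move let the fingers close. It gives the time, the measured TCP pose, the force, the opening and the grip force at its end, in the units of the state.
- manip.state(): the state, without advancing time (a new reading comes with each control period).
- manip.grab_frame(name): name is "scene" or "top" or "wrist"; returns a dict with "image" (480x640x3 uint8, blue, green, red), "fov_y" (degrees; the focal length in pixels is half the picture's height over the tangent of half this angle, whatever the lens; pixels are square), "cx", "cy" (the principal point, pixels), "eye" and "rotation" of the camera in the world; the wrist camera has in their place "T_tool_cam" (4x4, takes a point from camera to tool coordinates, whose origin is the TCP and whose axes are the flange's). Camera axes: x right, y down, z forward; pixel columns grow to the right and rows downward; lengths in m; the calibration is good to about 2 mm. A picture is of the moment at which its call begins: read the wrist's pose just before it. There is no depth.
- manip.job_done(): hands the job in; it is judged then, once.
The state is a dict: "time": time; "joint_pos": joint angles; "joint_vel": joint speeds; "joint_efforts": joint torques, N m; "tool_pos": TCP position; "tool_rot": TCP orientation; "contact_force": force on the tool from outside, world axes, zero at the start; "ft_torque": the same for the moment, N m; "gripper_width": opening from 0.0 (shut) to 1.0 (fully open); "grasp_force": force on a finger pad.
Only numpy, scipy, OpenCV 4.12 (cv2) and the standard library are available. Lean on these libraries where they do the work, as an engineer would, in place of code of your own. Each camera call takes 0.05 s, during which the arm holds its last target. There are 200 camera calls.

## Working session

There is one attempt and no reset: what is moved stays moved. The work goes in short steps, Python scripts to look and compute and a tool call to move; the robot and the scene stay as the last step left them, time stands still between calls to the robot, and variables do not carry over. Pictures are saved under pics/ and viewed, at most 12 in all, crops included, and the job is handed in when it is done.

Besides the shell and the picture viewer there is one more tool, called after "Request:" by a JSON object that holds its "name" and its "arguments", one argument or row to a line. move_arm: Moves the arm, as the interface text tells. Its arguments: {"type":"object","properties":{"increments":{"type":"array"}},"required":["increments"]}

```bash
ls; mkdir -p pics; cat > h.py <<'E'
import numpy as np, cv2, json
from plant import manip
from scipy.spatial.transform import Rotation as R
def grab(name,save=None):
    s=manip.state(); f=manip.grab_frame(name)
    if 'eye' in f: e=np.array(f['eye']);Rm=np.array(f['rotation'])
    else:
        q=s['tool_rot'];Rt=R.from_quat([q[1],q[2],q[3],q[0]]).as_matrix()
        T=np.array(f['T_tool_cam']);e=np.array(s['tool_pos'])+Rt@T[:3,3];Rm=Rt@T[:3,:3]
    c=dict(e=e,R=Rm,f=240/np.tan(np.radians(f['fov_y'])/2),cx=f['cx'],cy=f['cy'],im=np.array(f['image']))
    if save: cv2.imwrite(save,c['im']); np.savez(save.replace('.png','.npz'),**c)
    return c
def load(p): return {k:v for k,v in np.load(p).items()}
def ray(c,u,v): return c['R']@np.array([(u-c['cx'])/c['f'],(v-c['cy'])/c['f'],1])
def onz(c,u,v,z):
    d=ray(c,u,v); return c['e']+d*(z-c['e'][2])/d[2]
def tri(c1,p1,c2,p2):
    d1=ray(c1,*p1);d2=ray(c2,*p2);A=np.c_[d1,-d2];t=np.linalg.lstsq(A,c2['e']-c1['e'],rcond=None)[0]
    a=c1['e']+d1*t[0];b=c2['e']+d2*t[1];return (a+b)/2,np.linalg.norm(a-b)
def proj(c,P):
    q=np.array(c['R']).T@(np.array(P)-c['e']);return q[:2]/q[2]*c['f']+[c['cx'],c['cy']]
E
python3 - <<'E'
from h import *
for n in ('scene','top'):
    c=grab(n,f'pics/{n}0.png');print(n,c['e'],c['R'].round(3).tolist(),c['f'],c['cx'],c['cy'])
print(manip.state())
E
```

```text
pics
scene [1.0354341  0.51848332 1.02071801] [-0.117, 0.321, 0.884, -0.318] 581.8155617942942 316.5036847618483 240.44622391990782
top [ 0.35973738 -0.09035792  1.71771852] [-0.028, 0.707, -0.706, 0.039] 613.5589081723627 319.17667241982383 239.15988988548767
{'time': 0.1, 'joint_pos': array([ 1.02102199e+00,  5.32971804e-02,  1.61415234e+00,  1.96094303e-05,
        1.47600797e+00, -1.18989185e-01]), 'joint_vel': array([-0.00066539, -0.00185598, -0.00409352,  0.00016049,  0.00010025,
        0.00020694]), 'joint_efforts': array([-3.23204249e-04, -3.94906998e+01, -3.71360207e+01, -1.72744312e-04,
        3.95950279e-03,  1.08512069e-05]), 'tool_pos': array([0.26065997, 0.56738485, 0.20758467]), 'tool_rot': array([-3.15224866e-04,  2.13731773e-01,  9.76891939e-01, -8.77570846e-04]), 'contact_force': array([-0.94210029, -0.2855379 , -0.47510451]), 'ft_torque': array([-0.02585579, -0.00475881, -0.03913568]), 'grasp_force': 0.0, 'gripper_width': 0.9963168538537541}
```

```bash
python3 - <<'E'
s=open('h.py').read()
s=s.replace("Rm=np.array(f['rotation'])","q=f['rotation'];Rm=R.from_quat([q[1],q[2],q[3],q[0]]).as_matrix()")
open('h.py','w').write(s)
E
python3 - <<'E'
from h import *
for n in ('scene','top'):
    c=grab(n,f'pics/{n}1.png');print(n,c['R'].round(3).tolist())
E
```

```text
scene [[-0.767, 0.494, -0.411], [0.642, 0.591, -0.488], [0.002, -0.638, -0.77]]
top [[0.0, -0.996, 0.094], [-1.0, -0.002, -0.016], [0.016, -0.094, -0.995]]
```

View pics/top0.png

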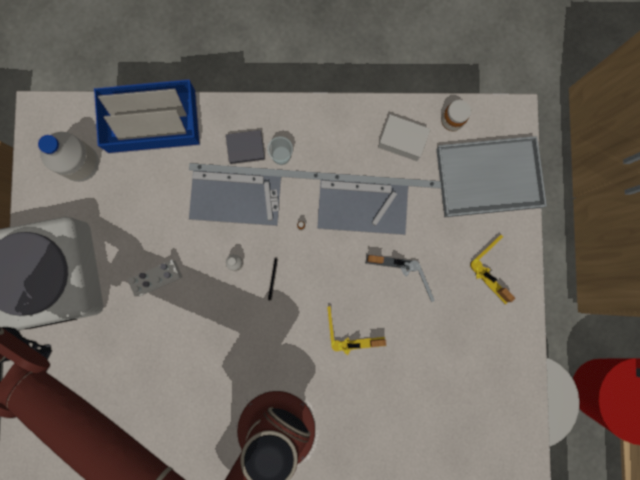

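View pics/scene0.png

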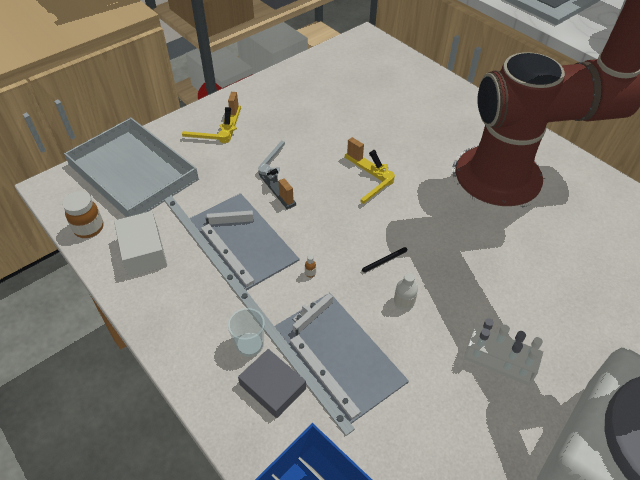

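The top view (+y left, +x up) shows deckA left (guide with bolts at (272,200), corner ~(266,183)), deckB right (swinging guide from ~(397,190) to (377,222)). The steel gauge has its rib at (375,259), pivot at (412,265) and blade tip at (433,298). Yellow look-alikes are at (355,342) and (492,270). Pen, dropper, reagent (233,260), beaker and box are clear of the path.

```bash
python3 - <<'E'
from h import *
t=load('pics/top1.npz') if 0 else None
t=load('pics/top0.npz');s=load('pics/scene0.npz')
for c,n in((t,'top'),(s,'scene')):
    q=c['R'];c['R']=R.from_quat([q[1],q[2],q[3],q[0]]).as_matrix()
for n,u,v,z in [('rib',375,258,.058),('pivot',412,265,.02),('bladetip',433,298,.016),('Acorner',266,187,.016),('Aledge left',192,176,.016),('Bcorner',397,192,.016),('guideB tip',377,221,.032),('dropper',301,224,.03),('pen',272,280,.01),('yellowrib',377,342,.05),('reagent',234,258,.07),('Aplate NW',193,175,.006),('A SW',190,218,.006),('A SE',279,224,.006),('B SW',319,228,.006),('B SE',407,234,.006)]:
    print(n,onz(t,u,v,z).round(3))
print(tri(t,(375,258),s,(286,185)))
w=grab('wrist','pics/w0.png');print(w['e'],w['R'].round(3).tolist(),w['f'],w['cx'],w['cy'])
print(manip.grab_frame('wrist')['T_tool_cam'])
q=manip.state()['tool_rot'];print(R.from_quat([q[1],q[2],q[3],q[0]]).as_matrix().round(3).tolist())
E
```

```text
rib [ 0.466 -0.268  0.058]
pivot [ 0.449 -0.375  0.02 ]
bladetip [ 0.358 -0.433  0.016]
Acorner [0.667 0.032 0.016]
Aledge left [0.698 0.239 0.016]
Bcorner [ 0.654 -0.336  0.016]
guideB tip [ 0.57  -0.277  0.032]
dropper [ 0.561 -0.067  0.03 ]
pen [0.407 0.014 0.01 ]
yellowrib [ 0.24  -0.272  0.05 ]
reagent [0.464 0.112 0.07 ]
Aplate NW [0.703 0.239 0.006]
A SW [0.581 0.245 0.006]
A SE [ 0.564 -0.005  0.006]
B SW [ 0.553 -0.117  0.006]
B SE [ 0.537 -0.364  0.006]
(array([ 0.46620266, -0.26885813,  0.05363145]), np.float64(0.00081879688465811))
[0.19850514 0.59628943 0.37448147] [[0.418, 0.875, 0.246], [0.908, -0.402, -0.114], [-0.001, 0.271, -0.962]] 403.47284268461596 322.4772678293713 231.6905797627877
[[-3.39156576e-04 -9.62437455e-01 -2.71503280e-01  6.86108410e-02]
 [ 9.99999921e-01 -3.83034106e-04  1.08616815e-04 -9.58830951e-05]
 [-2.08531907e-04 -2.71503221e-01  9.62437508e-01 -1.66526710e-01]
 [ 0.00000000e+00  0.00000000e+00  0.00000000e+00  1.00000000e+00]]
[[-0.909, 0.418, -0.0], [0.418, 0.909, -0.001], [0.0, -0.001, -1.0]]
```

```bash
cat >> h.py <<'E'
def pose():
    s=manip.state();q=s['tool_rot'];M=R.from_quat([q[1],q[2],q[3],q[0]]).as_matrix()
    return np.array(s['tool_pos']),np.arctan2(M[1,1],M[0,1])
def plan(target,yaw=None,rows=None,jaw=1,vmax=38,start=None):
    "yaw (deg) of tool y; prints rows"
    p,y=pose() if start is None else (np.array(start[:3],float),np.radians(start[3]))
    t=np.array(target,float);y1=y if yaw is None else np.radians(yaw)
    dy=(y1-y+np.pi)%(2*np.pi)-np.pi
    n=rows or int(max(np.ceil(np.linalg.norm(t-p)*1000/vmax),np.ceil(abs(dy)/.115)))
    out=[]
    for i in range(n):
        g=p+(t-p)/(n-i);d=(g-p)*1000;sp=-round((y1-y+np.pi)%(2*np.pi)/(n-i)-np.pi/(n-i),3)
        tx=round(-np.sin(y)*d[0]+np.cos(y)*d[1],1);ty=round(np.cos(y)*d[0]+np.sin(y)*d[1],1);tz=round(-d[2],1)
        out.append([tx,ty,tz,sp,jaw])
        p=p+np.array([-np.sin(y)*tx+np.cos(y)*ty,np.cos(y)*tx+np.sin(y)*ty,-tz])/1000;y-=sp
    for i in range(0,n,8): print(json.dumps(sum(out[i:i+8],[])).replace(' ',''))
    print('end',p.round(4),np.degrees(y).round(2)); return [*p,np.degrees(y)]
E
python3 - <<'E'
from h import *
print(pose())
plan([.60,.08,.25],-9)
E
```

```text
(array([0.26088629, 0.56768172, 0.20827159]), np.float64(1.139938990678209))
[-32.0,-18.8,-2.6,0.081,1,-33.4,-16.2,-2.6,0.081,1,-34.6,-13.4,-2.6,0.081,1,-35.6,-10.6,-2.6,0.081,1,-36.3,-7.7,-2.6,0.081,1,-36.8,-4.7,-2.6,0.081,1,-37.1,-1.7,-2.6,0.081,1,-37.1,1.3,-2.6,0.081,1]
[-36.9,4.3,-2.6,0.081,1,-36.4,7.2,-2.6,0.081,1,-35.7,10.2,-2.6,0.081,1,-34.8,13.0,-2.6,0.081,1,-33.6,15.8,-2.6,0.081,1,-32.2,18.5,-2.6,0.081,1,-30.6,21.0,-2.7,0.082,1,-28.8,23.4,-2.6,0.081,1]
end [0.6  0.08 0.25] -9.0
```

Request:
{"name": "move_arm", "arguments": {
  "increments": [-32,-18.8,-2.6,0.081,1,-33.4,-16.2,-2.6,0.081,1,-34.6,-13.4,-2.6,0.081,1,-35.6,-10.6,-2.6,0.081,1,-36.3,-7.7,-2.6,0.081,1,-36.8,-4.7,-2.6,0.081,1,-37.1,-1.7,-2.6,0.081,1,-37.1,1.3,-2.6,0.081,1]
}}

```text
time: 0.97
tool_pos: [0.4313, 0.3226, 0.2298]
tool_rot: [0.0, 0.515, 0.857, 0.0]
contact_force: [-0.2, -0.5, -0.4]
gripper_width: 1.002
grasp_force: 0.0
```

Request:
{"name": "move_arm", "arguments": {
  "increments": [-36.9,4.3,-2.6,0.081,1,-36.4,7.2,-2.6,0.081,1,-35.7,10.2,-2.6,0.081,1,-34.8,13,-2.6,0.081,1,-33.6,15.8,-2.6,0.081,1,-32.2,18.5,-2.6,0.081,1,-30.6,21,-2.7,0.082,1,-28.8,23.4,-2.6,0.081,1,0,0,0,0,1]
}}

```text
validation failed for argument at $.in...
```

Request:
{"name": "move_arm", "arguments": {
  "increments": [0,0,0,0,1,0,0,0,0,1]
}}

```text
time: 1.13
tool_pos: [0.4315, 0.3229, 0.2298]
tool_rot: [-0.0, 0.515, 0.857, 0.0]
contact_force: [-0.8, -0.4, -0.8]
gripper_width: 1.002
grasp_force: 0.0
```

Nine rows were refused; I resend eight.

Request:
{"name": "move_arm", "arguments": {
  "increments": [-36.9,4.3,-2.6,0.081,1,-36.4,7.2,-2.6,0.081,1,-35.7,10.2,-2.6,0.081,1,-34.8,13,-2.6,0.081,1,-33.6,15.8,-2.6,0.081,1,-32.2,18.5,-2.6,0.081,1,-30.6,21,-2.7,0.082,1,-28.8,23.4,-2.6,0.081,1]
}}

```text
time: 1.8
tool_pos: [0.6006, 0.0805, 0.2503]
tool_rot: [-0.0, 0.761, 0.649, 0.0]
contact_force: [-0.1, 0.3, 0.0]
gripper_width: 0.998
grasp_force: 0.0
```

Request:
{"name": "move_arm", "arguments": {
  "increments": [0,0,0,0,1,0,0,0,0,1]
}}

```text
time: 1.97
tool_pos: [0.6005, 0.0804, 0.2499]
tool_rot: [-0.001, 0.76, 0.65, -0.0]
contact_force: [-0.4, 0.6, 0.1]
gripper_width: 1.005
grasp_force: 0.0
```

```bash
python3 - <<'E'
from h import *
print(pose())
c=grab('wrist','pics/wA.png')
s=plan([.59,-.25,.25],-9)
plan([.44,-.33,.25],-9,start=s)
for n,P in dict(corner=(.667,.032,.016),aplateNW=(.703,.239,.006)).items(): print(n,proj(c,P))
E
```

```text
(array([0.600517  , 0.08035317, 0.24991264]), np.float64(-0.15685996253409734))
[-36.5,4.6,-0.0,0.0,1,-36.5,4.6,-0.0,0.0,1,-36.6,4.6,-0.0,0.0,1,-36.5,4.6,-0.0,0.0,1,-36.6,4.6,-0.0,0.0,1,-36.5,4.6,-0.0,0.0,1,-36.6,4.6,-0.0,0.001,1,-36.5,4.7,-0.1,0.0,1]
[-36.5,4.6,-0.0,0.001,1]
end [ 0.59 -0.25  0.25] -9.02
[-20.5,-27.1,-0.0,-0.0,1,-20.5,-27.1,-0.0,-0.0,1,-20.5,-27.1,-0.0,-0.0,1,-20.5,-27.1,-0.0,-0.0,1,-20.6,-27.2,-0.0,-0.0,1]
end [ 0.44 -0.33  0.25] -9.02
corner [393.89101336 225.40785603]
aplateNW [406.55798989  -0.78518633]
```

View pics/wA.png

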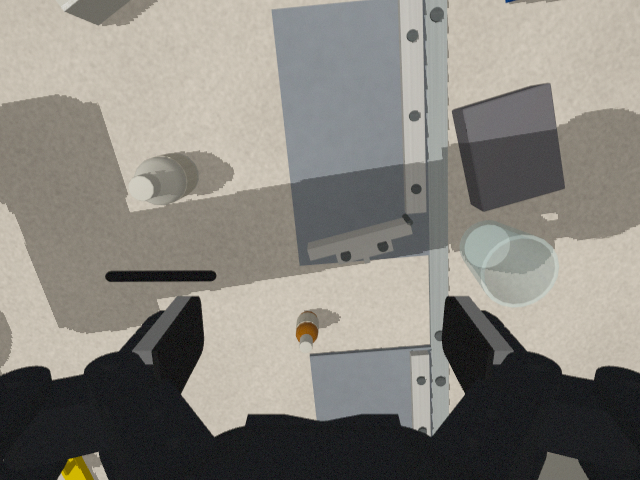

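The wrist view shows deckA: ledge face near u≈400–405, bolted guide from (412,222) to (308,250), dropper (307,330), pen and reagent to the left.

Request:
{"name": "move_arm", "arguments": {
  "increments": [-36.5,4.6,0,0,1,-36.5,4.6,0,0,1,-36.5,4.6,0,0,1,-36.5,4.6,0,0,1,-36.5,4.6,0,0,1,-36.5,4.6,0,0,1,-36.5,4.6,0,0,1,-36.5,4.6,0,0,1]
}}

```text
time: 2.68
tool_pos: [0.5908, -0.2129, 0.2504]
tool_rot: [-0.0, 0.759, 0.651, 0.0]
contact_force: [1.0, 0.4, 0.2]
gripper_width: 1.002
grasp_force: 0.0
```

Request:
{"name": "move_arm", "arguments": {
  "increments": [-36.5,4.6,0,0,1,0,0,0,0,1,0,0,0,0,1]
}}

```text
time: 2.93
tool_pos: [0.5896, -0.25, 0.2499]
tool_rot: [-0.001, 0.76, 0.65, 0.0]
contact_force: [-0.1, 0.0, -0.5]
gripper_width: 1.006
grasp_force: 0.0
```

```bash
python3 - <<'E'
from h import *
print(pose())
c=grab('wrist','pics/wB.png')
c=load('pics/wA.npz');g=cv2.cvtColor(c['im'],cv2.COLOR_BGR2GRAY).astype(int)
for v in (20,60,100,140,170,200): print(v,g[v,392:436].tolist())
for u in (315,330,350,370,390,400): print(u,g[205:270,u].tolist())
E
```

```text
(array([ 0.58962797, -0.24999613,  0.24987957]), np.float64(-0.15654146798667093))
20 [142, 144, 143, 143, 144, 141, 143, 143, 178, 193, 191, 192, 193, 193, 194, 194, 191, 188, 187, 189, 192, 191, 190, 189, 189, 190, 187, 188, 187, 190, 181, 91, 92, 150, 168, 166, 164, 165, 165, 134, 61, 69, 85, 94]
60 [142, 140, 143, 143, 142, 142, 143, 145, 142, 156, 194, 191, 193, 193, 193, 196, 195, 194, 189, 191, 191, 192, 193, 191, 191, 190, 192, 188, 189, 190, 189, 159, 94, 95, 109, 169, 166, 163, 166, 169, 165, 167, 166, 165]
100 [140, 141, 141, 142, 142, 140, 140, 142, 140, 140, 144, 188, 191, 190, 189, 190, 192, 194, 193, 190, 189, 189, 191, 191, 190, 188, 190, 192, 190, 188, 189, 187, 133, 93, 97, 166, 170, 166, 165, 168, 167, 165, 166, 165]
140 [140, 141, 142, 139, 139, 139, 141, 140, 139, 140, 138, 140, 173, 190, 190, 188, 191, 191, 194, 190, 187, 187, 191, 190, 191, 189, 189, 190, 190, 189, 190, 189, 185, 105, 91, 146, 170, 167, 167, 168, 168, 167, 168, 168]
170 [90, 92, 90, 91, 89, 87, 88, 89, 91, 90, 91, 96, 104, 124, 129, 132, 130, 131, 132, 133, 129, 128, 129, 132, 131, 127, 126, 13
[... 1383 characters left out ...]
, 129, 132, 130, 129, 129, 113, 95, 88, 92, 129, 165, 180, 197, 198, 194, 193, 194, 198, 201]
390 [86, 90, 89, 88, 90, 89, 90, 87, 89, 87, 89, 85, 89, 89, 89, 96, 106, 111, 108, 111, 112, 110, 117, 127, 128, 127, 129, 128, 128, 129, 127, 129, 125, 126, 128, 130, 125, 131, 129, 130, 128, 126, 126, 128, 130, 128, 113, 92, 90, 91, 91, 89, 88, 154, 190, 192, 187, 191, 192, 195, 198, 197, 192, 192, 193]
400 [92, 88, 87, 89, 89, 88, 90, 89, 89, 88, 86, 87, 89, 104, 113, 112, 109, 112, 110, 111, 122, 130, 127, 128, 129, 128, 127, 130, 129, 129, 127, 130, 105, 90, 90, 91, 89, 86, 90, 87, 89, 89, 90, 92, 84, 90, 91, 89, 86, 88, 88, 122, 161, 195, 198, 195, 195, 191, 191, 191, 191, 194, 195, 194, 194]
```

View pics/wB.png

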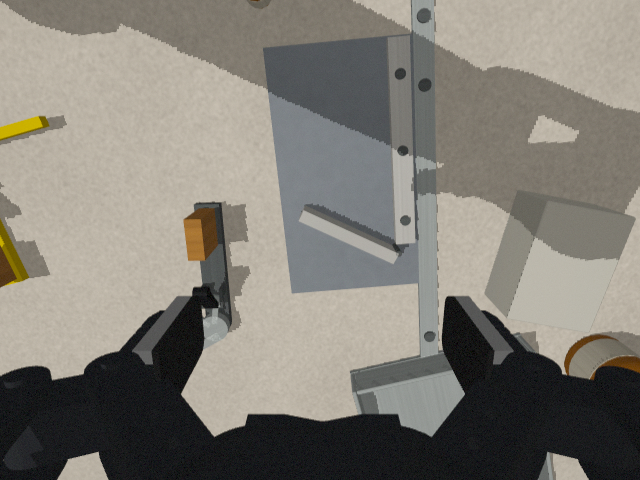

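deckB view: ledge face u≈388–396, swinging guide (305,212)–(395,255), gauge rib at (200,235), stock's far end (208,203), lever at (205,297), pivot near (213,327).

Request:
{"name": "move_arm", "arguments": {
  "increments": [-6,-30,0,0,1,-6,-30,0,0,1,-6,-30,0,0,1,-6,-30,0,0,1,0,0,0,0,1,0,0,0,0,1]
}}

```text
time: 3.48
tool_pos: [0.4671, -0.2535, 0.2506]
tool_rot: [0.0, 0.76, 0.65, 0.0]
contact_force: [0.5, -0.6, -0.1]
gripper_width: 0.997
grasp_force: 0.0
```

```bash
python3 - <<'E'
from h import *
print(pose())
c=grab('wrist','pics/wG.png')
A=load('pics/wA.npz')
def line(c,pts,z):
    P=np.array([onz(c,u,v,z) for u,v in pts]);d=np.linalg.svd(P[:,:2]-P[:,:2].mean(0))[2][0];return P.mean(0)[:2],d,np.degrees(np.arctan2(d[1],d[0])),abs((P[:,:2]-P[:,:2].mean(0))@[-d[1],d[0]]).max()
l=line(A,[(400,20),(401.3,60),(402.7,100),(404,140),(405,170),(405.7,200)],.016)
g=line(A,[(315,248),(330,244),(350,238),(370,232.7),(390,227.3),(400,225)],.032)
print(l,g)
t=np.linalg.solve(np.c_[l[1],-g[1]],g[0]-l[0]);print('cornerA',l[0]+l[1]*t[0])
c=load('pics/wB.npz');gr=cv2.cvtColor(c['im'],cv2.COLOR_BGR2GRAY).astype(int)
for v in (50,90,120,170,200,230): print(v,gr[v,380:420].tolist())
for u in (315,330,345,360,375,390): print(u,gr[195:275,u].tolist())
E
```

```text
(array([ 0.46714862, -0.25349911,  0.25059997]), np.float64(-0.15482169490399017))
(array([0.68741984, 0.13669036]), array([-0.06975299, -0.99756429]), np.float64(-93.99980019567728), np.float64(0.0001555009665938608)) (array([0.62938906, 0.03134873]), array([0.99255479, 0.12179898]), np.float64(6.995938076916859), np.float64(0.0003378927080176713))
cornerA [0.68049249 0.03761976]
50 [84, 83, 89, 85, 86, 84, 93, 97, 120, 126, 125, 125, 124, 126, 125, 124, 123, 119, 121, 123, 125, 124, 121, 119, 122, 121, 121, 120, 120, 122, 93, 87, 83, 97, 107, 106, 104, 105, 105, 105]
90 [83, 84, 90, 86, 87, 85, 89, 87, 91, 96, 122, 124, 123, 122, 122, 126, 127, 122, 122, 119, 124, 122, 122, 122, 121, 118, 122, 122, 120, 119, 120, 102, 83, 82, 97, 106, 106, 106, 106, 101]
120 [85, 84, 80, 82, 81, 84, 83, 85, 83, 87, 95, 118, 122, 122, 120, 122, 123, 122, 122, 120, 120, 120, 121, 121, 121, 121, 121, 120, 119, 122, 122, 119, 91, 84, 83, 105, 102, 101, 105, 106]
170 [129, 129, 129, 126, 128, 126, 129, 125, 129, 130, 125, 129, 129, 171, 178, 177, 177, 176, 181, 180, 177, 174, 175, 177, 175, 177, 177, 17
[... 2146 characters left out ...]
9, 128, 128, 127, 126, 124, 124, 126, 127, 127, 125, 125, 123, 123, 125, 124, 125, 125, 119, 91, 81, 82, 79, 83, 82, 87, 96, 100, 102, 101, 106, 159, 171, 174, 175, 173, 174, 174, 175, 175, 176, 175, 174, 169, 140, 129, 126, 126, 126, 125, 128, 124, 124, 123, 126, 126, 126, 124, 123, 124, 126, 125, 123]
390 [127, 128, 124, 127, 126, 127, 125, 129, 126, 125, 127, 126, 128, 127, 127, 127, 125, 127, 124, 125, 122, 126, 124, 125, 127, 125, 124, 126, 124, 123, 126, 125, 126, 127, 124, 127, 127, 126, 126, 128, 128, 125, 92, 80, 77, 74, 77, 79, 76, 87, 98, 100, 100, 102, 109, 163, 173, 174, 175, 176, 176, 175, 176, 176, 175, 175, 174, 166, 135, 124, 124, 124, 127, 128, 126, 127, 126, 127, 124, 126]
```

View pics/wG.png

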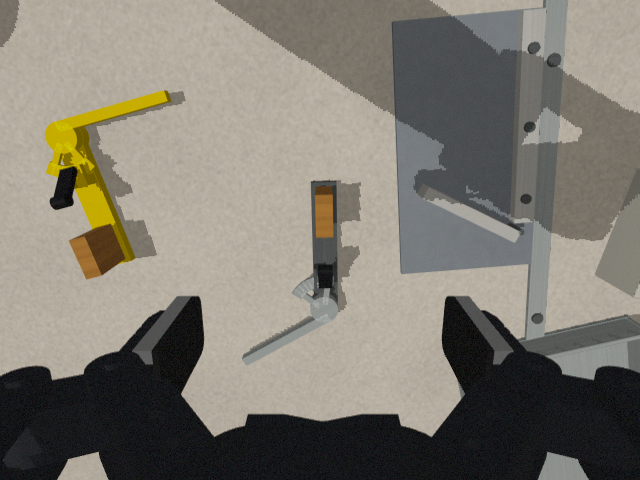

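```bash
python3 - <<'E'
from h import *
B=load('pics/wB.npz');G=load('pics/wG.npz')
def line(c,pts,z):
    P=np.array([onz(c,u,v,z) for u,v in pts]);d=np.linalg.svd(P[:,:2]-P[:,:2].mean(0))[2][0];return P.mean(0)[:2],d,np.degrees(np.arctan2(d[1],d[0])),abs((P[:,:2]-P[:,:2].mean(0))@[-d[1],d[0]]).max()
l=line(B,[(388,50),(390,90),(391,120),(393,170),(394.2,200),(395.2,230)],.016)
g=line(B,[(315,215.8),(330,222.3),(345,229),(360,236),(375,243),(390,249.9)],.032)
print(l,g)
t=np.linalg.solve(np.c_[l[1],-g[1]],g[0]-l[0]);print('cornerB',l[0]+l[1]*t[0])
# screw on ledge height check
print('ledge screws', tri(B,(403,150.5),G,(529.5,127)), tri(B,(405.5,220),G,(526,199)))
def rib(c,x0,x1,y0,y1):
    h=cv2.cvtColor(c['im'],cv2.COLOR_BGR2HSV)
    m=cv2.inRange(h,(5,120,60),(20,255,255));m2=np.zeros_like(m);m2[y0:y1,x0:x1]=m[y0:y1,x0:x1]
    k=max(cv2.findContours(m2,0,2)[0],key=cv2.contourArea)
    return cv2.minAreaRect(k),cv2.approxPolyDP(k,2,True)[:,0].tolist(),h
r=rib(G,300,350,170,250);print(r[0],r[1])
print(r[2][212,308:345,2].tolist());print(r[2][180:245,324,2].tolist())
b=rib(B,180,225,200,270);print(b[0],b[1])
gr=cv2.cvtColor(G['im'],cv2.COLOR_BGR2GRAY)
for v in (185,200,225,245,255): print(v,gr[v,306:346].tolist())
E
```

```text
(array([ 0.66311764, -0.2183097 ]), array([-0.07020644, -0.99753248]), np.float64(-94.02584445729696), np.float64(0.00019479494468367412)) (array([ 0.61288235, -0.29469871]), array([ 0.82753791, -0.56140984]), np.float64(-34.15335374684169), np.float64(0.00022900780683084723))
cornerB [ 0.65569711 -0.32374467]
ledge screws (array([ 0.67282364, -0.22433562,  0.01829374]), np.float64(0.000415640293672918)) (array([ 0.66826053, -0.29430857,  0.01794638]), np.float64(0.0009527954713080565))
((323.5, 211.5), (51.0, 17.0), 90.0) [[329, 186], [316, 187], [316, 237], [332, 236], [332, 192]]
[180, 178, 176, 142, 80, 83, 80, 133, 161, 161, 160, 159, 160, 160, 161, 160, 162, 160, 160, 160, 160, 160, 160, 160, 154, 58, 49, 49, 63, 121, 121, 120, 120, 117, 121, 122, 121]
[128, 58, 70, 82, 81, 57, 86, 88, 89, 87, 84, 87, 85, 88, 102, 145, 153, 152, 151, 153, 149, 149, 149, 152, 159, 162, 160, 164, 164, 163, 163, 162, 162, 160, 161, 161, 155, 151, 152, 150, 154, 158, 159, 159, 158, 159, 156, 156, 153, 156, 157, 159, 160, 162, 159, 157, 157, 128, 90, 84, 88, 85, 83, 84, 85]
((200.52696228027344, 234
[... 384 characters left out ...]
, 113, 109, 109, 109, 109, 107, 110, 110, 112, 111, 110, 109, 110, 106, 111, 103, 50, 48, 48, 70, 119, 117, 117, 117, 119, 119, 118, 112, 111]
225 [170, 170, 166, 171, 169, 167, 85, 81, 80, 92, 118, 116, 116, 115, 115, 117, 119, 119, 117, 114, 115, 114, 117, 116, 117, 113, 114, 88, 75, 80, 85, 111, 116, 114, 137, 169, 169, 171, 172, 172]
245 [170, 172, 175, 173, 172, 170, 135, 80, 81, 79, 80, 79, 78, 79, 78, 82, 76, 83, 83, 79, 82, 77, 81, 78, 75, 76, 80, 79, 80, 81, 81, 106, 114, 115, 115, 122, 173, 174, 175, 173]
255 [176, 176, 176, 173, 174, 173, 163, 79, 78, 77, 78, 78, 79, 81, 80, 75, 79, 84, 80, 81, 78, 79, 80, 80, 79, 79, 78, 77, 79, 80, 79, 95, 114, 112, 116, 120, 119, 118, 118, 117]
```

```bash
python3 - <<'E'
from h import *
B=load('pics/wB.npz');G=load('pics/wG.npz')
L=tri(G,(315.5,237),B,(188.5,260.5));Rr=tri(G,(332.8,237),B,(204.5,260.5));print(L,Rr)
z=(L[0][2]+Rr[0][2])/2
for zz in (.056,.058): print('top corners',[onz(G,u,v,zz).round(4).tolist() for u,v in((315.5,237),(332.8,237),(315,194.7),(332.4,194.7))])
P=[onz(G,u,v,.010) for u,v in ((310.8,185),(311.2,200),(311.8,225),(312.4,245),(312.9,255))]
d=P[0]-P[-1];print('stock edge',[p.round(4).tolist() for p in P],np.degrees(np.arctan2(d[1],d[0])))
print('pivot',onz(G,324,309,.022), 'stock end',onz(G,323,181,.01))
E
```

```text
(array([ 0.45529325, -0.29002976,  0.057235  ]), np.float64(0.00013740937371804418)) (array([ 0.47124023, -0.29159514,  0.06008878]), np.float64(2.0329106351715508e-05))
top corners [[0.4552, -0.2903, 0.056], [0.4712, -0.2928, 0.056], [0.4611, -0.2508, 0.056], [0.4767, -0.2532, 0.056]]
top corners [[0.4553, -0.2897, 0.058], [0.4712, -0.2922, 0.058], [0.4612, -0.2504, 0.058], [0.4767, -0.2528, 0.058]]
stock edge [[0.4564, -0.2486, 0.01], [0.4543, -0.2639, 0.01], [0.4506, -0.2902, 0.01], [0.4477, -0.3118, 0.01], [0.4464, -0.323, 0.01]] 82.36885383740535
pivot [ 0.44928585 -0.38128812  0.022     ] stock end [ 0.46927389 -0.24644604  0.01      ]
```

```bash
python3 - <<'E'
from h import *
plan([.4661,-.2713,.027],-8.0,rows=8)
E
```

```text
[-2.2,0.1,28.0,-0.002,1,-2.2,0.1,28.0,-0.002,1,-2.2,0.1,28.0,-0.002,1,-2.2,0.1,28.0,-0.002,1,-2.2,0.1,27.9,-0.002,1,-2.2,0.1,28.0,-0.002,1,-2.2,0.1,27.9,-0.001,1,-2.1,0.0,28.0,-0.002,1]
end [ 0.4661 -0.2713  0.027 ] -7.99
```

Request:
{"name": "move_arm", "arguments": {
  "increments": [-2.2,0.1,28,-0.002,1,-2.2,0.1,28,-0.002,1,-2.2,0.1,28,-0.002,1,-2.2,0.1,28,-0.002,1,-2.2,0.1,28,-0.002,1,-2.2,0.1,28,-0.002,1,-2.2,0.1,28,-0.002,1,-2.2,0,27.5,-0.002,1]
}}

```text
time: 4.2
tool_pos: [0.467, -0.2721, 0.0256]
tool_rot: [0.0, 0.754, 0.657, 0.0]
contact_force: [0.1, -0.0, 0.2]
gripper_width: 1.001
grasp_force: 0.0
```

Request:
{"name": "move_arm", "arguments": {
  "increments": [0,0,0,0,0.5,0,0,0,0,0.4,0,0,0,0,0.3,0,0,0,0,0,0,0,0,0,0,0,0,0,0,0,0,0,0,0,0,0,0,0,0,0]
}}

```text
time: 4.87
tool_pos: [0.4665, -0.2739, 0.0292]
tool_rot: [0.001, 0.755, 0.656, 0.0]
contact_force: [-2.0, 1.2, 7.0]
gripper_width: 0.164
grasp_force: 58.9
```

Request:
{"name": "move_arm", "arguments": {
  "increments": [0,0,0,0,0,0,0,0,0,0,0,0,0,0,0,0,0,0,0,0]
}}

```text
time: 5.2
tool_pos: [0.4665, -0.2738, 0.0292]
tool_rot: [0.001, 0.755, 0.656, 0.0]
contact_force: [-1.8, 2.2, 6.5]
gripper_width: 0.16
grasp_force: 58.9
```

Request:
{"name": "move_arm", "arguments": {
  "increments": [0,0,-8,0,0,0,0,-15,0,0,0,0,-20,0,0,0,0,-20,0,0,0,0,-20,0,0,0,0,-20,0,0,0,0,0,0,0,0,0,0,0,0]
}}

```text
time: 5.87
tool_pos: [0.4659, -0.2735, 0.131]
tool_rot: [0.001, 0.755, 0.655, 0.0]
contact_force: [-0.8, 0.2, -3.8]
gripper_width: 0.156
grasp_force: 58.9
```

```bash
python3 - <<'E'
from h import *
print(pose(),manip.state()['contact_force'])
c=grab('wrist','pics/w3.png');s=grab('scene','pics/s3.png')
cv2.imwrite('pics/c3.png',np.hstack([cv2.resize(c['im'][140:400,180:440],None,fx=1.5,fy=1.5),cv2.resize(s['im'][120:250,210:340],None,fx=3,fy=3)]))
# deckA targets
C=np.array([.6805,.0376]);ex=np.array([.99756,-.06976]);ey=np.array([.06976,.99756])
D=lambda x,y:C+ex*x/1000+ey*y/1000
print('final',D(-13,124.4),'pre',D(-33,185))
st=plan([*D(-33,185),.13],-4)
E
```

```text
(array([ 0.46594121, -0.27349663,  0.13096534]), np.float64(-0.14112393100025816)) [-0.8005393  0.2451516 -3.8293746]
final [0.67620986 0.16260334] pre [0.66048612 0.22445068]
[34.6,8.3,-0.1,-0.005,1,34.6,8.5,-0.1,-0.005,1,34.5,8.6,-0.1,-0.005,1,34.5,8.8,-0.1,-0.005,1,34.5,9.0,-0.1,-0.005,1,34.4,9.1,-0.1,-0.005,1,34.4,9.3,-0.1,-0.005,1,34.3,9.5,-0.1,-0.005,1]
[34.3,9.7,-0.2,-0.004,1,34.2,9.8,-0.1,-0.005,1,34.2,10.0,-0.2,-0.004,1,34.1,10.1,-0.1,-0.005,1,34.1,10.2,-0.2,-0.004,1,34.1,10.4,-0.1,-0.005,1,34.0,10.6,-0.2,-0.004,1]
end [0.6605 0.2245 0.13  ] -4.02
```

View pics/c3.png

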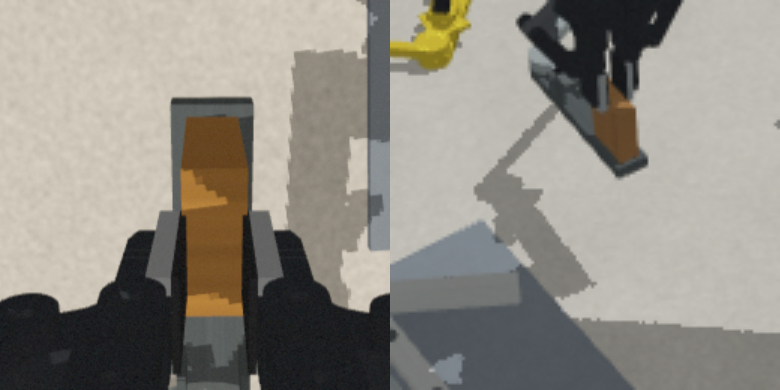

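The gauge hangs level in the grip (lever up, stock aligned with the tool). Going to the pre-position over deckA.

Request:
{"name": "move_arm", "arguments": {
  "increments": [34.6,8.3,0,-0.005,0,34.6,8.5,0,-0.005,0,34.5,8.6,0,-0.005,0,34.5,8.8,0,-0.005,0,34.5,9,0,-0.005,0,34.4,9.1,0,-0.005,0,34.4,9.3,0,-0.005,0,34.3,9.5,0,-0.005,0]
}}

```text
time: 6.63
tool_pos: [0.5689, -0.0062, 0.1274]
tool_rot: [-0.001, 0.742, 0.671, -0.001]
contact_force: [0.7, -0.5, -3.1]
gripper_width: 0.163
grasp_force: 59.0
```

Request:
{"name": "move_arm", "arguments": {
  "increments": [34.3,9.7,0,-0.004,0,34.2,9.8,0,-0.005,0,34.2,10,0,-0.004,0,34.1,10.1,0,-0.005,0,34.1,10.2,0,-0.004,0,34.1,10.4,0,-0.005,0,34,10.6,0,-0.004,0,0,0,0,0,0]
}}

```text
time: 7.3
tool_pos: [0.6612, 0.2294, 0.1267]
tool_rot: [-0.002, 0.73, 0.684, 0.0]
contact_force: [-0.7, -0.8, -2.0]
gripper_width: 0.16
grasp_force: 59.1
```

Request:
{"name": "move_arm", "arguments": {
  "increments": [0,0,20,0,0,0,0,20,0,0,0,0,20,0,0,0,0,15,0,0,0,0,10,0,0,0,0,4,0,0,0,0,2,0,0,0,0,0,0,0]
}}

```text
time: 7.97
tool_pos: [0.6617, 0.2236, 0.0391]
tool_rot: [0.0, 0.731, 0.682, 0.0]
contact_force: [0.2, 0.9, -2.6]
gripper_width: 0.159
grasp_force: 59.0
```

```bash
python3 - <<'E'
from h import *
p,y=pose();print(p,np.degrees(y),manip.state()['contact_force'])
C=np.array([.6805,.0376]);ex=np.array([.99756,-.06976]);ey=np.array([.06976,.99756])
d=p[:2]-C;print('deck xy',d@ex*1e3,d@ey*1e3)
c=grab('wrist','pics/w4.png');t=grab('top','pics/t4.png')
a=np.vstack([t['im'][130:260,170:430]]);a=cv2.resize(a,None,fx=3,fy=3,interpolation=cv2.INTER_CUBIC);cv2.imwrite('pics/c4.png',a)
E
```

```text
[0.66172558 0.22361298 0.03905644] -4.0203148476567385 [ 0.24153548  0.90639419 -2.64738556]
deck xy -31.704874331800372 184.24940321438305
```

View pics/c4.png

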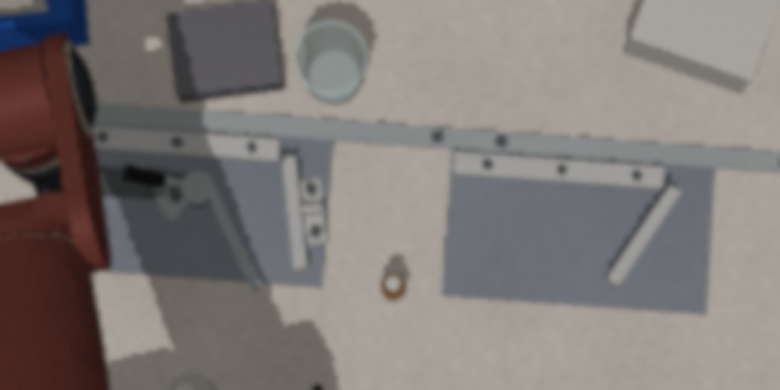

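The gauge is over deckA; blade clear of the guide, by the lever at left. Lower to contact, then toward the ledge.

Request:
{"name": "move_arm", "arguments": {
  "increments": [0,0,1.5,0,0,0,0,1.5,0,0,0,0,1,0,0,0,0,0,0,0,0,0,0,0,0]
}}

```text
time: 8.48
tool_pos: [0.6619, 0.2239, 0.0355]
tool_rot: [0.0, 0.731, 0.682, 0.0]
contact_force: [-0.1, 0.9, -1.6]
gripper_width: 0.165
grasp_force: 59.3
```

Request:
{"name": "move_arm", "arguments": {
  "increments": [0,2,0,0,0,0,3,0,0,0,0,3,0,0,0,0,3,0,0,0,0,2,0,0,0,0,1,0,0,0,0,0,0,0,0,0,0,0,0,0]
}}

```text
time: 9.15
tool_pos: [0.6758, 0.2227, 0.0353]
tool_rot: [0.0, 0.731, 0.682, 0.0]
contact_force: [-1.6, -0.7, 3.2]
gripper_width: 0.158
grasp_force: 59.8
```

Request:
{"name": "move_arm", "arguments": {
  "increments": [0,1,0,0,0,0,1,0,0,0,0,0,0,0,0,0,0,0,0,0]
}}

```text
time: 9.48
tool_pos: [0.6775, 0.2227, 0.0354]
tool_rot: [0.0, 0.731, 0.682, 0.0]
contact_force: [-3.3, -0.6, 5.3]
gripper_width: 0.164
grasp_force: 60.0
```

Request:
{"name": "move_arm", "arguments": {
  "increments": [0,1,0,0,0,0,0.5,0,0,0,0,0,0,0,0,0,0,0,0,0]
}}

```text
time: 9.82
tool_pos: [0.6788, 0.2226, 0.0354]
tool_rot: [-0.0, 0.731, 0.682, -0.0]
contact_force: [-3.7, -0.2, 5.6]
gripper_width: 0.163
grasp_force: 60.1
```

Request:
{"name": "move_arm", "arguments": {
  "increments": [0,1,0,0,0,0,0.5,0,0,0,0,0,0,0,0,0,0,0,0,0]
}}

```text
time: 10.15
tool_pos: [0.6802, 0.2225, 0.0354]
tool_rot: [-0.0, 0.731, 0.682, -0.0]
contact_force: [-4.0, 0.3, 5.6]
gripper_width: 0.16
grasp_force: 60.1
```

Request:
{"name": "move_arm", "arguments": {
  "increments": [0,1,0,0,0,0,0.5,0,0,0,0,0,0,0,0,0,0,0,0,0]
}}

```text
time: 10.48
tool_pos: [0.6813, 0.2225, 0.0354]
tool_rot: [-0.001, 0.731, 0.682, -0.0]
contact_force: [-5.8, 0.4, 6.8]
gripper_width: 0.162
grasp_force: 60.2
```

Request:
{"name": "move_arm", "arguments": {
  "increments": [-3,0,-1.5,0,0,-7,0,0,0,0,-8,0,0,0,0,-8,0,0,0,0,-8,0,0,0,0,-8,0,0,0,0,-5,0,0,0,0,0,0,0,0,0]
}}

```text
time: 11.15
tool_pos: [0.6778, 0.1736, 0.0357]
tool_rot: [-0.0, 0.732, 0.682, -0.001]
contact_force: [-3.8, -1.1, 0.3]
gripper_width: 0.165
grasp_force: 59.4
```

Request:
{"name": "move_arm", "arguments": {
  "increments": [-2,0,0,0,0,-2,0,0,0,0,-2,0,0,0,0,0,0,0,0,0,0,0,0,0,0]
}}

```text
time: 11.57
tool_pos: [0.6776, 0.1696, 0.036]
tool_rot: [-0.001, 0.731, 0.682, -0.0]
contact_force: [-4.3, 2.7, 0.1]
gripper_width: 0.16
grasp_force: 59.5
```

```bash
cat >> h.py <<'E'
def deck(C):
    ex=np.array([.99756,-.06976]);ey=np.array([.06976,.99756]);p,y=pose();d=p[:2]-np.array(C);f=manip.state()['contact_force']
    print('deck mm',(d@ex*1e3).round(2),(d@ey*1e3).round(2),'z',(p[2]*1e3).round(2),'yaw',np.degrees(y).round(2),'F',(f[:2]@ex).round(1),(f[:2]@ey).round(1),f[2].round(1))
CA=(.6805,.0376);CB=(.6557,-.3237)
E
python3 -c "
from h import *
deck(CA)"
```

```text
deck mm -12.08 131.46 z 36.03 yaw -4.01 F -4.5 2.4 0.1
```

Request:
{"name": "move_arm", "arguments": {
  "increments": [-1.5,0,0,0,0,-1.5,0,0,0,0,-1.5,0,0,0,0,0,0,0,0,0,0,0,0,0,0]
}}

```text
time: 11.98
tool_pos: [0.6773, 0.1653, 0.036]
tool_rot: [-0.001, 0.731, 0.682, -0.0]
contact_force: [-4.3, 3.2, 0.5]
gripper_width: 0.161
grasp_force: 59.5
```

Request:
{"name": "move_arm", "arguments": {
  "increments": [-1,0,0,0,0,-1,0,0,0,0,0,0,0,0,0,0,0,0,0,0]
}}

```text
time: 12.32
tool_pos: [0.6772, 0.1634, 0.036]
tool_rot: [-0.001, 0.731, 0.682, -0.0]
contact_force: [-3.3, 4.0, 0.1]
gripper_width: 0.163
grasp_force: 59.5
```

Request:
{"name": "move_arm", "arguments": {
  "increments": [-1,0,0,0,0,0,0,0,0,0,0,0,0,0,0]
}}

```text
time: 12.57
tool_pos: [0.6771, 0.1624, 0.036]
tool_rot: [-0.001, 0.731, 0.682, -0.0]
contact_force: [-3.8, 4.4, -0.6]
gripper_width: 0.158
grasp_force: 59.5
```

```bash
python3 -c "
from h import *
deck(CA)"
```

```text
deck mm -12.09 124.29 z 36.01 yaw -4.0 F -4.1 4.1 -0.6
```

Request:
{"name": "move_arm", "arguments": {
  "increments": [-1,0,0,0,0,0,0,0,0,0,0,0,0,0,0]
}}

```text
time: 12.82
tool_pos: [0.677, 0.1615, 0.036]
tool_rot: [-0.001, 0.731, 0.682, -0.0]
contact_force: [-3.1, 4.3, -0.5]
gripper_width: 0.161
grasp_force: 59.5
```

Request:
{"name": "move_arm", "arguments": {
  "increments": [-1,0,0,0,0,0,0,0,0,0,0,0,0,0,0]
}}

```text
time: 13.07
tool_pos: [0.677, 0.1605, 0.036]
tool_rot: [-0.001, 0.731, 0.682, -0.0]
contact_force: [-3.6, 4.1, 0.1]
gripper_width: 0.163
grasp_force: 59.4
```

Request:
{"name": "move_arm", "arguments": {
  "increments": [-1,0,0,0,0,0,0,0,0,0,0,0,0,0,0]
}}

```text
time: 13.32
tool_pos: [0.6769, 0.1595, 0.036]
tool_rot: [-0.001, 0.731, 0.682, -0.0]
contact_force: [-4.1, 4.2, 0.1]
gripper_width: 0.159
grasp_force: 59.4
```

```bash
python3 -c "
from h import *
deck(CA)"
```

```text
deck mm -12.08 121.38 z 36.02 yaw -4.0 F -4.4 3.9 0.1
```

Request:
{"name": "move_arm", "arguments": {
  "increments": [-1,0,0,0,0,0,0,0,0,0,0,0,0,0,0]
}}

```text
time: 13.57
tool_pos: [0.6769, 0.1595, 0.0361]
tool_rot: [-0.001, 0.731, 0.682, 0.001]
contact_force: [-3.0, 6.7, 1.0]
gripper_width: 0.162
grasp_force: 59.4
```

Request:
{"name": "move_arm", "arguments": {
  "increments": [-1,0,0,0,0,0,0,0,0,0,0,0,0,0,0]
}}

```text
time: 13.82
tool_pos: [0.677, 0.1594, 0.0362]
tool_rot: [-0.002, 0.731, 0.682, 0.001]
contact_force: [-2.8, 8.4, -0.1]
gripper_width: 0.158
grasp_force: 59.4
```

```bash
python3 -c "
from h import *
deck(CA)
t=grab('top','pics/t5.png');s=grab('scene','pics/s5.png')
a=cv2.resize(t['im'][160:240,190:290],None,fx=4,fy=4,interpolation=cv2.INTER_CUBIC)
b=cv2.resize(s['im'][280:360,260:360],None,fx=4,fy=4,interpolation=cv2.INTER_CUBIC)
cv2.imwrite('pics/c5.png',np.hstack([a,b]))"
```

```text
deck mm -12.03 121.26 z 36.22 yaw -3.99 F -3.4 8.1 -0.1
```

View pics/c5.png

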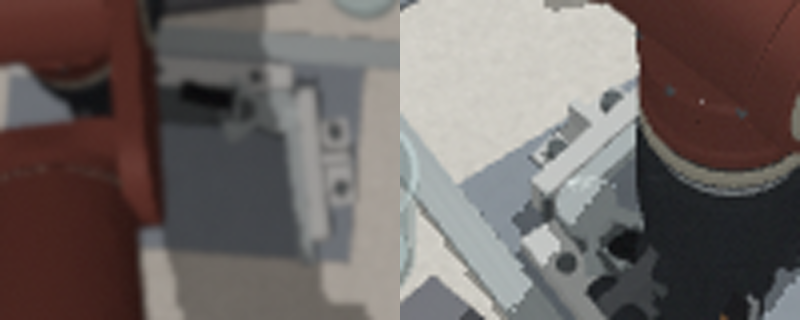

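Request:
{"name": "move_arm", "arguments": {
  "increments": [0,1,0,0,0,0,0.5,0,0,0,0,0,0,0,0,0,0,0,0,0]
}}

```text
time: 14.25
tool_pos: [0.6773, 0.1594, 0.0363]
tool_rot: [-0.003, 0.731, 0.682, 0.0]
contact_force: [-8.2, 7.8, 2.4]
gripper_width: 0.158
grasp_force: 59.8
```

```bash
python3 -c "
from h import *
deck(CA);print(manip.state()['ft_torque'])"
```

```text
deck mm -11.73 121.23 z 36.28 yaw -3.98 F -8.7 7.2 2.4
[1.53348709 1.45573232 0.02503756]
```

Contact is firm on both ledge (Fx −8.7) and guide (Fy +7.2); the picture shows the blade along the guide. Relax, release, rise.

Request:
{"name": "move_arm", "arguments": {
  "increments": [0,-1.5,0,0,0,1.5,0,0,0,0,0,0,0,0,0,0,0,0,0,0.3,0,0,0,0,0.6,0,0,0,0,0.8,0,0,0,0,0.8,0,0,0,0,0.8]
}}

```text
time: 14.92
tool_pos: [0.6781, 0.158, 0.0368]
tool_rot: [0.001, 0.732, 0.682, 0.0]
contact_force: [-0.0, 0.3, -0.1]
gripper_width: 0.797
grasp_force: 0.0
```

```bash
python3 -c "
from h import *
deck(CA);print(manip.state()['gripper_width'])"
```

```text
deck mm -10.82 119.89 z 36.79 yaw -4.03 F -0.1 0.3 -0.1
0.7970342983784486
```

Request:
{"name": "move_arm", "arguments": {
  "increments": [0,0,-15,0,0.8,0,0,-25,0,0.8,0,0,-35,0,0.8,0,0,-35,0,0.8,-20,0,-35,0,0.8,-30,0,-35,0,0.8,-30,0,0,0,0.8,0,0,0,0,0]
}}

```text
time: 15.58
tool_pos: [0.6741, 0.0769, 0.2191]
tool_rot: [0.004, 0.733, 0.68, 0.002]
contact_force: [0.1, -0.1, -0.7]
gripper_width: 0.674
grasp_force: 0.0
```

Request:
{"name": "move_arm", "arguments": {
  "increments": [0,0,0,0,0,0,0,0,0,0,0,0,0,0,0]
}}

```text
time: 15.83
tool_pos: [0.6715, 0.0823, 0.2121]
tool_rot: [-0.001, 0.731, 0.682, -0.001]
contact_force: [0.4, -0.4, 0.3]
gripper_width: 0.235
grasp_force: 0.0
```

```bash
python3 -c "
from h import *
deck(CA)
c=grab('wrist','pics/w6.png')
cv2.imwrite('pics/c6.png',cv2.resize(c['im'][60:360,250:550],None,fx=2,fy=2,interpolation=cv2.INTER_CUBIC))"
```

```text
deck mm -12.14 43.94 z 212.11 yaw -3.96 F 0.4 -0.3 0.3
```

View pics/c6.png

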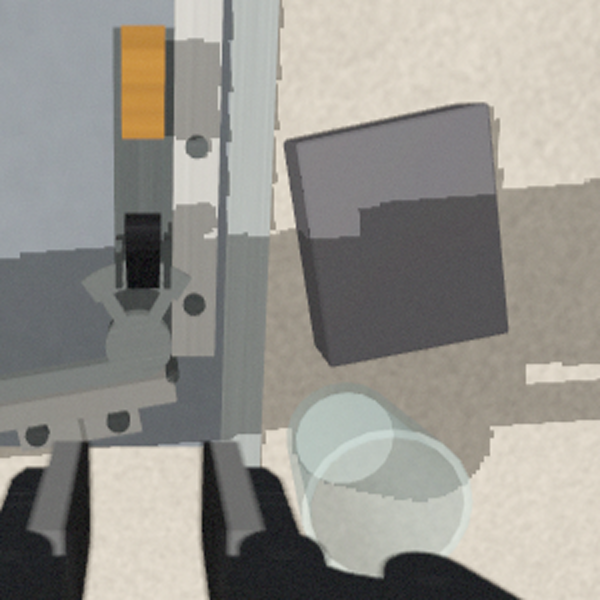

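The gauge is flush with ledge (stock edge along u≈172 of crop) and guide; lever tip at full-image ≈(321.5,166.5), rib top (310–332, 73–129).

```bash
python3 - <<'E'
from h import *
c=load('pics/w6.npz');ex=np.array([.99756,-.06976]);ey=np.array([.06976,.99756])
for n,u,v,z in(('levertip',321.5,166.5,.066),('rib near',321.5,129,.064),('rib far',321.5,73.5,.064),('pivot',319.5,230,.028)):
    P=onz(c,u,v,z);d=P[:2]-np.array(CA);print(n,P.round(4),'deck',(d@ex*1e3).round(1),(d@ey*1e3).round(1))
E
```

```text
levertip [0.6729 0.115  0.066 ] deck -13.0 76.6
rib near [0.6748 0.1428 0.064 ] deck -13.0 104.6
rib far [0.6776 0.182  0.064 ] deck -13.0 143.8
pivot [0.6667 0.054  0.028 ] deck -15.0 15.4
```

Request:
{"name": "move_arm", "arguments": {
  "increments": [7,-0.2,26,0,0,7,-0.2,26,0,0,7,-0.2,26,0,0,7,-0.2,26,0,0,7,-0.1,18,0,0,0,0,0,0,0,0,0,0,0,0]
}}

```text
time: 16.47
tool_pos: [0.6721, 0.1173, 0.089]
tool_rot: [-0.001, 0.731, 0.683, -0.002]
contact_force: [-0.1, 0.5, -0.1]
gripper_width: -0.002
grasp_force: 0.0
```

```bash
python3 -c "
from h import *
deck(CA);print(manip.state()['gripper_width'])"
```

```text
deck mm -13.91 78.94 z 89.01 yaw -3.92 F -0.1 0.5 -0.1
-0.002037642990142713
```

Request:
{"name": "move_arm", "arguments": {
  "increments": [0,0.4,15,0,0,1,0.4,6,0,0,2,0,5,0,0,2,0,5,0,0,2,0,5,0,0,1,0,5,0,0,1,0,4,0,0,0,0,0,0,0]
}}

```text
time: 17.13
tool_pos: [0.6743, 0.1255, 0.0448]
tool_rot: [-0.001, 0.731, 0.682, -0.001]
contact_force: [-0.7, -0.2, 0.2]
gripper_width: -0.002
grasp_force: 0.0
```

```bash
python3 -c "
from h import *
deck(CA)"
```

```text
deck mm -12.34 87.28 z 44.8 yaw -4.0 F -0.7 -0.2 0.2
```

Request:
{"name": "move_arm", "arguments": {
  "increments": [0,-0.5,2,0,0,0,0,2,0,0,0,0,2,0,0,0,0,2,0,0,0,0,0,0,0]
}}

```text
time: 17.55
tool_pos: [0.6742, 0.1253, 0.0376]
tool_rot: [-0.0, 0.731, 0.682, -0.0]
contact_force: [-0.6, -0.7, -0.5]
gripper_width: 0.002
grasp_force: 0.0
```

Request:
{"name": "move_arm", "arguments": {
  "increments": [0,0,1,0,0,0,0,1,0,0,0,0,1,0,0,0,0,0,0,0,0,0,0,0,0]
}}

```text
time: 17.97
tool_pos: [0.6746, 0.1256, 0.0351]
tool_rot: [-0.0, 0.731, 0.682, 0.0]
contact_force: [1.6, 1.0, 0.3]
gripper_width: 0.001
grasp_force: 0.5
```

```bash
python3 -c "
from h import *
deck(CA)"
```

```text
deck mm -12.05 87.39 z 35.09 yaw -4.01 F 1.5 1.1 0.3
```

Request:
{"name": "move_arm", "arguments": {
  "increments": [0,0,1,0,0,0,0,1,0,0,0,0,1,0,0,0,0,0,0,0]
}}

```text
time: 18.3
tool_pos: [0.6745, 0.1256, 0.0319]
tool_rot: [-0.0, 0.731, 0.682, 0.0]
contact_force: [0.2, 1.3, 0.3]
gripper_width: -0.001
grasp_force: 0.8
```

Request:
{"name": "move_arm", "arguments": {
  "increments": [0,0,1,0,0,0,0,1,0,0,0,0,0,0,0,0,0,0,0,0]
}}

```text
time: 18.63
tool_pos: [0.6745, 0.1255, 0.03]
tool_rot: [-0.0, 0.731, 0.682, 0.0]
contact_force: [0.6, 1.5, 0.9]
gripper_width: -0.001
grasp_force: 1.0
```

```bash
python3 -c "
from h import *
deck(CA)
s=grab('scene','pics/s7.png');t=grab('top','pics/t7.png')
a=cv2.resize(t['im'][150:240,190:300],None,fx=3.5,fy=3.5,interpolation=cv2.INTER_CUBIC)
b=cv2.resize(s['im'][270:360,250:360],None,fx=3.5,fy=3.5,interpolation=cv2.INTER_CUBIC)
cv2.imwrite('pics/c7.png',np.hstack([a,b]))"
```

```text
deck mm -12.09 87.27 z 30.0 yaw -4.01 F 0.4 1.6 0.9
```

No force at z=30 mm means the finger slipped past the lever's end. Rise and measure the lever.

Request:
{"name": "move_arm", "arguments": {
  "increments": [1,0,-3,0,0,0,0,-15,0,0,0,0,-30,0,0,0,0,-35,0,0,-15,0,-35,0,0,-20,0,-35,0,0,0,0,0,0,0,0,0,0,0,0]
}}

```text
time: 19.4
tool_pos: [0.6743, 0.0903, 0.1887]
tool_rot: [0.003, 0.732, 0.681, 0.003]
contact_force: [-0.5, 0.7, -1.2]
gripper_width: 0.001
grasp_force: 0.0
```

```bash
python3 - <<'E'
from h import *
deck(CA)
c=grab('wrist','pics/w8.png');ex=np.array([.99756,-.06976]);ey=np.array([.06976,.99756])
o=load('pics/w6.npz')
def D(c,u,v,z):
    P=onz(c,u,v,z);d=P[:2]-np.array(CA);return (d@ex*1e3).round(1),(d@ey*1e3).round(1)
def pix(x,y,z,c):
    P=np.array(CA)+ex*x/1e3+ey*y/1e3;return proj(c,[*P,z/1e3])
for c in (o,c):
    g=cv2.cvtColor(c['im'],cv2.COLOR_BGR2GRAY)
    x0,y0=pix(-13,110,30,c);x1,y1=pix(-13,40,30,c)
    u=int(round((x0+x1)/2));m=np.uint8(g<45)*255;m[:, :u-18]=0;m[:,u+18:]=0;m[:int(y0)-5]=0;m[int(y1):]=0
    k=max(cv2.findContours(m,0,2)[0],key=cv2.contourArea);print(cv2.boundingRect(k))
    b=cv2.boundingRect(k);print('as z66',D(c,b[0]+b[2]/2,b[1],.066),'as z31',D(c,b[0]+b[2]/2,b[1],.031))
    h=cv2.cvtColor(c['im'],cv2.COLOR_BGR2HSV);r=cv2.inRange(h,(5,120,60),(25,255,255));r[:,:280]=0;r[:,370:]=0;r[260:]=0
    b=cv2.boundingRect(max(cv2.findContours(r,0,2)[0],key=cv2.contourArea));print('rib',b,D(c,b[0]+b[2]/2,b[1]+b[3],.064))
cv2.imwrite('pics/c8.png',cv2.resize(c['im'][60:360,200:500],None,fx=2,fy=2))
E
```

```text
deck mm -9.82 52.11 z 188.74 yaw -4.11 F -0.6 0.7 -1.2
(313, 167, 17, 36)
as z66 (np.float64(-13.0), np.float64(76.3)) as z31 (np.float64(-13.1), np.float64(72.2))
rib (311, 73, 22, 56) (np.float64(-12.6), np.float64(104.6))
(306, 182, 20, 37)
as z66 (np.float64(-13.3), np.float64(76.4)) as z31 (np.float64(-13.5), np.float64(71.1))
rib (304, 82, 24, 60) (np.float64(-13.1), np.float64(104.5))
```

Lever still up (tip at deck y≈76.4), gauge undisturbed. Press again, further in on the lever.

Request:
{"name": "move_arm", "arguments": {
  "increments": [5,0,20,0,0,5,0,25,0,0,5,0,25,0,0,5,0,20,0,0,0,0,0,0,0,0,0,0,0,0]
}}

```text
time: 19.95
tool_pos: [0.6711, 0.1117, 0.0897]
tool_rot: [-0.002, 0.731, 0.682, -0.003]
contact_force: [0.9, 0.2, 0.0]
gripper_width: 0.001
grasp_force: 0.0
```

```bash
python3 -c "
from h import *
deck(CA)"
```

```text
deck mm -14.54 73.28 z 89.74 yaw -3.96 F 0.9 0.3 0.0
```

Request:
{"name": "move_arm", "arguments": {
  "increments": [-2,0.5,6,0,0,0,0.5,6,0,0,0,0,5,0,0,0,0,4,0,0,0,0,0,0,0,0,0,0,0,0]
}}

```text
time: 20.45
tool_pos: [0.6742, 0.1093, 0.0719]
tool_rot: [-0.0, 0.731, 0.682, -0.0]
contact_force: [-0.1, -0.1, 0.6]
gripper_width: 0.0
grasp_force: 0.0
```

```bash
python3 -c "
from h import *
deck(CA)"
```

```text
deck mm -11.25 71.05 z 71.89 yaw -4.02 F -0.1 -0.1 0.6
```

Request:
{"name": "move_arm", "arguments": {
  "increments": [0,-1,2,0,0,0,0,2,0,0,0,0,2,0,0,0,0,1,0,0,0,0,0,0,0]
}}

```text
time: 20.87
tool_pos: [0.6731, 0.1095, 0.0646]
tool_rot: [-0.0, 0.731, 0.682, -0.0]
contact_force: [0.5, -0.8, 0.4]
gripper_width: -0.0
grasp_force: 0.0
```

Request:
{"name": "move_arm", "arguments": {
  "increments": [0,0,2,0,0,0,0,1,0,0,0,0,0,0,0]
}}

```text
time: 21.12
tool_pos: [0.6732, 0.1094, 0.0617]
tool_rot: [-0.0, 0.731, 0.682, -0.0]
contact_force: [-0.3, 0.1, 0.8]
gripper_width: 0.003
grasp_force: 0.0
```

```bash
python3 -c "
from h import *
deck(CA)"
```

```text
deck mm -12.32 71.15 z 61.66 yaw -4.01 F -0.3 0.1 0.8
```

Request:
{"name": "move_arm", "arguments": {
  "increments": [0,0,2,0,0,0,0,2,0,0,0,0,2,0,0,0,0,0,0,0]
}}

```text
time: 21.45
tool_pos: [0.673, 0.1094, 0.0553]
tool_rot: [-0.0, 0.731, 0.682, -0.0]
contact_force: [-1.1, 0.0, 0.8]
gripper_width: 0.003
grasp_force: 0.0
```

Request:
{"name": "move_arm", "arguments": {
  "increments": [0,0,2,0,0,1,0,2,0,0,1,0,2,0,0,0,0,0,0,0]
}}

```text
time: 21.78
tool_pos: [0.6731, 0.1116, 0.0494]
tool_rot: [-0.0, 0.731, 0.682, -0.0]
contact_force: [-0.3, 0.3, -0.4]
gripper_width: -0.002
grasp_force: 0.0
```

```bash
python3 - <<'E'
from h import *
deck(CA)
s=grab('scene','pics/s9.png');c=grab('wrist','pics/w9.png')
b=cv2.resize(s['im'][270:350,260:360],None,fx=4,fy=4,interpolation=cv2.INTER_CUBIC)
a=cv2.resize(c['im'][100:420,120:520],(400,320))
cv2.imwrite('pics/c9.png',np.hstack([b,a]))
E
```

```text
deck mm -12.53 73.35 z 49.35 yaw -4.0 F -0.4 0.3 -0.4
```

View pics/c9.png

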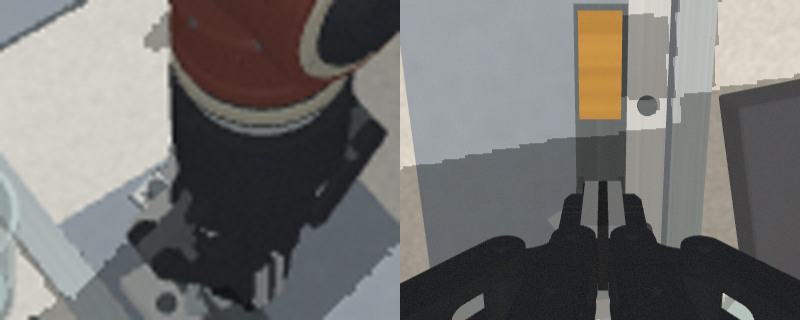

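The fingers are over the lever, hiding it; the lever evidently yields with almost no force at first. Keep following it down to the stiff part.

Request:
{"name": "move_arm", "arguments": {
  "increments": [2,-0.3,3,0,0,2,0,3,0,0,2,0,3,0,0,2,0,3,0,0,1,0,2,0,0,0,0,2,0,0,0,0,0,0,0]
}}

```text
time: 22.47
tool_pos: [0.6745, 0.1215, 0.0346]
tool_rot: [0.0, 0.731, 0.682, 0.001]
contact_force: [0.6, 2.1, 3.4]
gripper_width: 0.002
grasp_force: 1.6
```

Request:
{"name": "move_arm", "arguments": {
  "increments": [0,0,2,0,0,0,0,1,0,0,0,0,1,0,0,0,0,0,0,0]
}}

```text
time: 22.8
tool_pos: [0.6739, 0.1204, 0.0299]
tool_rot: [0.0, 0.731, 0.682, 0.0]
contact_force: [0.5, 2.7, 2.6]
gripper_width: 0.001
grasp_force: 1.4
```

```bash
python3 -c "
from h import *
deck(CA)"
```

```text
deck mm -12.32 82.14 z 29.89 yaw -4.01 F 0.4 2.7 2.6
```

Request:
{"name": "move_arm", "arguments": {
  "increments": [0,0,1,0,0,0,0,1,0,0,0,0,1,0,0,0,0,0,0,0]
}}

```text
time: 23.13
tool_pos: [0.6736, 0.1203, 0.0265]
tool_rot: [-0.0, 0.731, 0.682, -0.0]
contact_force: [0.4, 1.2, 2.0]
gripper_width: -0.001
grasp_force: 0.8
```

Request:
{"name": "move_arm", "arguments": {
  "increments": [0,0,1,0,0,0,0,1,0,0,0,0,0,0,0,0,0,0,0,0]
}}

```text
time: 23.47
tool_pos: [0.6736, 0.1203, 0.0248]
tool_rot: [-0.0, 0.731, 0.682, -0.0]
contact_force: [0.0, 2.1, 2.5]
gripper_width: -0.001
grasp_force: 1.0
```

```bash
python3 -c "
from h import *
deck(CA)"
```

```text
deck mm -12.62 82.04 z 24.77 yaw -4.01 F -0.1 2.1 2.5
```

Request:
{"name": "move_arm", "arguments": {
  "increments": [0,0,-5,0,0,0,0,-15,0,0,0,0,-30,0,0,0,0,-35,0,0,-15,0,-35,0,0,-20,0,-30,0,0,-5,0,0,0,0,0,0,0,0,0]
}}

```text
time: 24.13
tool_pos: [0.6729, 0.0788, 0.1798]
tool_rot: [0.003, 0.732, 0.681, 0.002]
contact_force: [0.1, 0.5, -0.4]
gripper_width: -0.001
grasp_force: 0.0
```

```bash
cat >> h.py <<'E'
ex=np.array([.99756,-.06976]);ey=np.array([.06976,.99756])
def D(c,u,v,z,C=CA):
    P=onz(c,u,v,z);d=P[:2]-np.array(C);return [float((d@ex*1e3).round(1)),float((d@ey*1e3).round(1))]
def pix(x,y,z,c,C=CA):
    P=np.array(C)+ex*x/1e3+ey*y/1e3;return proj(c,[*P,z/1e3])
E
python3 - <<'E'
from h import *
deck(CA)
c=grab('wrist','pics/w10.png')
for c in (load('pics/w6.npz'),load('pics/w8.npz'),c):
    g=cv2.cvtColor(c['im'],cv2.COLOR_BGR2GRAY)
    print('--')
    for y in range(104,36,-4):
        row=[]
        for x in (-25,-21,-17,-13,-9,-5,-1):
            u,v=pix(x,y,30,c);u,v=int(round(u)),int(round(v));row.append(int(g[v,u]))
        print(y,row)
E
```

```text
deck mm -10.5 40.6 z 179.79 yaw -4.13 F 0.1 0.5 -0.4
--
104 [111, 127, 122, 129, 128, 128, 121]
100 [107, 105, 106, 108, 108, 108, 141]
96 [112, 107, 104, 107, 108, 108, 140]
92 [111, 107, 107, 111, 109, 108, 142]
88 [110, 106, 106, 111, 109, 109, 143]
84 [111, 103, 107, 109, 105, 108, 143]
80 [111, 107, 107, 110, 107, 105, 155]
76 [110, 106, 108, 114, 108, 107, 165]
72 [109, 71, 34, 37, 40, 108, 119]
68 [108, 58, 36, 44, 39, 108, 124]
64 [110, 60, 34, 38, 38, 108, 124]
60 [100, 48, 27, 30, 29, 65, 70]
56 [78, 56, 28, 26, 25, 65, 72]
52 [65, 95, 15, 18, 27, 70, 70]
48 [70, 48, 20, 28, 24, 122, 98]
44 [69, 47, 29, 26, 24, 126, 99]
40 [104, 73, 51, 56, 81, 123, 112]
--
104 [111, 147, 147, 145, 149, 117, 190]
100 [109, 107, 107, 109, 106, 107, 191]
96 [109, 110, 107, 110, 105, 108, 192]
92 [110, 107, 106, 110, 111, 111, 193]
88 [111, 106, 107, 110, 106, 108, 197]
84 [110, 108, 106, 110, 108, 109, 196]
80 [108, 104, 105, 111, 106, 111, 197]
76 [109, 106, 105, 109, 107, 110, 196]
72 [111, 77, 76, 81, 79, 107, 144]
68 [108, 31, 38, 37, 34, 110, 86]
64 [69, 45, 44, 42, 45, 70, 84]
60 [62, 29, 28, 27, 21, 61, 85]
56 [68, 27, 17, 25, 26, 65, 90]
52 [70, 51, 23, 20, 22, 65, 97]
48 [67, 69, 27, 24, 22, 90, 115]
44 [67, 97, 15, 31, 23, 91, 118]
40 [78, 106, 28, 28, 49, 97, 118]
--
104 [108, 134, 123, 126, 135, 124, 101]
100 [110, 110, 105, 111, 107, 109, 149]
96 [113, 107, 104, 113, 106, 108, 148]
92 [108, 107, 105, 113, 108, 108, 154]
88 [109, 100, 104, 104, 102, 97, 118]
84 [110, 66, 34, 38, 35, 70, 106]
80 [109, 73, 39, 45, 43, 72, 106]
76 [111, 85, 32, 37, 29, 68, 111]
72 [110, 95, 41, 33, 38, 70, 111]
68 [110, 93, 38, 35, 39, 69, 115]
64 [106, 51, 40, 34, 33, 69, 116]
60 [102, 40, 36, 40, 37, 66, 112]
56 [76, 37, 32, 21, 27, 63, 118]
52 [70, 57, 20, 22, 24, 67, 119]
48 [69, 74, 19, 25, 28, 113, 121]
44 [71, 86, 27, 28, 14, 114, 123]
40 [88, 113, 88, 91, 124, 121, 126]
```

The lever has come down now (dark down to deck y≈86). Triangulate its end from two wrist positions.

```bash
cat >> h.py <<'E'
def tip(c,C=CA):
    "lever end edge pixel: along rows at column of deck x=-13"
    g=cv2.GaussianBlur(cv2.cvtColor(c['im'],cv2.COLOR_BGR2GRAY),(3,3),0).astype(float)
    ys=np.arange(100,60,-.1);v=[]
    for y in ys:
        vals=[]
        for x in (-16,-13,-10):
            p=pix(x,y,30,c,C);vals.append(cv2.getRectSubPix(np.float32(g),(1,1),(float(p[0]),float(p[1])))[0,0])
        v.append(np.mean(vals))
    i=np.argmax(np.array(v)<70);return pix(-13,ys[i],30,c,C),ys[i]
E
python3 - <<'E'
from h import *
deck(CA);c=grab('wrist','pics/w11.png');print(tip(c),tip(load('pics/w6.npz')),tip(load('pics/w8.npz')))
E
```

```text
deck mm -12.01 41.38 z 176.76 yaw -4.09 F -0.2 -0.4 -1.0
(array([320.44167065, 149.30874934]), np.float64(87.00000000000074)) (array([321.64368219, 166.27500277]), np.float64(72.70000000000155)) (array([316.6717151 , 181.27066452]), np.float64(71.50000000000162))
```

Request:
{"name": "move_arm", "arguments": {
  "increments": [-25,0,15,0,0,-25,0,15,0,0,-25,0,10,0,0,0,0,0,0,0,0,0,0,0,0,0,0,0,0,0]
}}

```text
time: 24.73
tool_pos: [0.6651, 0.0066, 0.1338]
tool_rot: [-0.001, 0.731, 0.682, -0.001]
contact_force: [-0.1, 0.6, -0.5]
gripper_width: -0.0
grasp_force: 0.0
```

```bash
python3 - <<'E'
from h import *
deck(CA);c=grab('wrist','pics/w12.png');o=load('pics/w11.npz')
a,b=tip(o),tip(c);print(a,b);P,e=tri(o,a[0],c,b[0]);d=P[:2]-np.array(CA);print('tip deck',d@ex*1e3,d@ey*1e3,P[2]*1e3,e)
a=tip(load('pics/w6.npz'));b=tip(load('pics/w8.npz'));P,e=tri(load('pics/w6.npz'),a[0],load('pics/w8.npz'),b[0]);print('before',P,e)
E
```

```text
deck mm -13.16 -32.01 z 133.79 yaw -3.99 F -0.1 0.6 -0.5
(array([320.44167065, 149.30874934]), np.float64(87.00000000000074)) (array([322.85464204,  25.0593332 ]), np.float64(91.1000000000005))
tip deck -12.972081613166372 88.09234447783766 44.889283764961625 2.367192513288455e-05
before [0.67301432 0.11468434 0.06220454] 9.313094796902397e-05
```

Lever end at deck y=88, z=45 mm: only partly down (springs back from a light press). Press again with more force and hold.

Request:
{"name": "move_arm", "arguments": {
  "increments": [20,0,0,0,0,30,0,0,0,0,30,0,0,0,0,25,0,0,0,0,15,0,20,0,0,0,0,25,0,0,0,0,20,0,0,0,0,0,0,0]
}}

```text
time: 25.45
tool_pos: [0.6706, 0.1271, 0.0649]
tool_rot: [-0.003, 0.731, 0.683, -0.003]
contact_force: [-0.8, 0.4, -1.1]
gripper_width: -0.002
grasp_force: 0.0
```

```bash
python3 -c "
from h import *
deck(CA)"
```

```text
deck mm -16.16 88.63 z 64.85 yaw -3.86 F -0.8 0.4 -1.1
```

Request:
{"name": "move_arm", "arguments": {
  "increments": [-1,0,5,0,0,0,0,6,0,0,0,0,5,0,0,0,0,4,0,0,0,0,0,0,0,0,0,0,0,0]
}}

```text
time: 25.95
tool_pos: [0.6743, 0.1243, 0.0503]
tool_rot: [0.0, 0.732, 0.682, 0.0]
contact_force: [0.2, 0.5, 0.1]
gripper_width: -0.0
grasp_force: 0.0
```

```bash
python3 -c "
from h import *
deck(CA)"
```

```text
deck mm -12.23 86.05 z 50.34 yaw -4.03 F 0.2 0.5 0.1
```

Request:
{"name": "move_arm", "arguments": {
  "increments": [0,0,3,0,0,0,0,3,0,0,0,0,0,0,0,0,0,0,0,0]
}}

```text
time: 26.28
tool_pos: [0.6739, 0.1244, 0.0437]
tool_rot: [-0.0, 0.731, 0.682, -0.0]
contact_force: [0.1, 0.3, -0.3]
gripper_width: 0.003
grasp_force: 0.0
```

Request:
{"name": "move_arm", "arguments": {
  "increments": [0,0,3,0,0,0,0,3,0,0,0,0,0,0,0,0,0,0,0,0]
}}

```text
time: 26.62
tool_pos: [0.6738, 0.1244, 0.0375]
tool_rot: [-0.0, 0.731, 0.682, -0.0]
contact_force: [0.3, -0.8, 0.5]
gripper_width: -0.002
grasp_force: 0.0
```

```bash
python3 -c "
from h import *
deck(CA)"
```

```text
deck mm -12.74 86.13 z 37.53 yaw -4.01 F 0.4 -0.7 0.5
```

Request:
{"name": "move_arm", "arguments": {
  "increments": [0,0,3,0,0,0,0,3,0,0,0,0,0,0,0,0,0,0,0,0]
}}

```text
time: 26.95
tool_pos: [0.6738, 0.1244, 0.0315]
tool_rot: [-0.0, 0.731, 0.682, -0.0]
contact_force: [-0.0, -0.6, 0.1]
gripper_width: -0.001
grasp_force: 0.0
```

Request:
{"name": "move_arm", "arguments": {
  "increments": [0,0,3,0,0,0,0,3,0,0,0,0,0,0,0,0,0,0,0,0]
}}

```text
time: 27.28
tool_pos: [0.6742, 0.1245, 0.026]
tool_rot: [0.0, 0.731, 0.682, -0.0]
contact_force: [0.2, 0.6, 0.4]
gripper_width: -0.002
grasp_force: 0.2
```

Request:
{"name": "move_arm", "arguments": {
  "increments": [0,0,1.5,0,0,0,0,1.5,0,0,0,0,0,0,0,0,0,0,0,0]
}}

```text
time: 27.62
tool_pos: [0.6742, 0.1245, 0.0231]
tool_rot: [0.0, 0.731, 0.682, 0.0]
contact_force: [-0.3, 0.5, 0.7]
gripper_width: -0.002
grasp_force: 0.7
```

```bash
python3 -c "
from h import *
deck(CA)"
```

```text
deck mm -12.32 86.21 z 23.06 yaw -4.0 F -0.4 0.5 0.7
```

The shut fingertips evidently reach about 19 mm less than I assumed (lever end at z=45 just meets the finger now, force beginning at 0.7 N). Keep pressing, guided by force.

Request:
{"name": "move_arm", "arguments": {
  "increments": [1,-0.5,2,0,0,0,0,2,0,0,0,0,0,0,0,0,0,0,0,0]
}}

```text
time: 27.95
tool_pos: [0.6735, 0.1254, 0.0187]
tool_rot: [-0.0, 0.731, 0.682, -0.0]
contact_force: [0.8, 0.2, 0.8]
gripper_width: -0.001
grasp_force: 0.5
```

Request:
{"name": "move_arm", "arguments": {
  "increments": [0,0,2,0,0,0,0,1,0,0,0,0,0,0,0,0,0,0,0,0]
}}

```text
time: 28.28
tool_pos: [0.6736, 0.1254, 0.0159]
tool_rot: [-0.0, 0.731, 0.682, -0.0]
contact_force: [0.4, 1.0, 2.5]
gripper_width: 0.006
grasp_force: 0.8
```

```bash
python3 -c "
from h import *
deck(CA)
c=load('pics/w12.npz');g=cv2.cvtColor(c['im'],cv2.COLOR_BGR2GRAY)
for v in range(240,320,6): print(v,g[v,290:360:4].tolist())"
```

```text
deck mm -13.03 87.15 z 15.86 yaw -4.01 F 0.3 1.0 2.5
240 [152, 153, 150, 156, 151, 155, 153, 151, 151, 153, 148, 150, 149, 151, 151, 145, 141, 149]
246 [158, 155, 152, 154, 158, 152, 149, 148, 151, 148, 153, 145, 152, 154, 152, 152, 150, 149]
252 [150, 156, 157, 152, 145, 151, 153, 149, 150, 153, 157, 150, 150, 151, 153, 148, 151, 153]
258 [151, 149, 149, 152, 153, 154, 154, 153, 150, 152, 153, 152, 151, 146, 151, 152, 154, 150]
264 [151, 153, 153, 153, 150, 155, 155, 152, 156, 157, 152, 153, 149, 147, 151, 150, 153, 145]
270 [157, 152, 152, 154, 151, 156, 153, 150, 156, 151, 152, 154, 151, 146, 146, 153, 155, 154]
276 [151, 152, 152, 149, 155, 150, 153, 151, 149, 151, 151, 151, 155, 152, 154, 151, 147, 153]
282 [216, 214, 214, 215, 111, 111, 110, 91, 31, 32, 110, 110, 110, 215, 219, 212, 217, 211]
288 [212, 216, 216, 217, 108, 110, 108, 70, 24, 34, 111, 110, 111, 218, 213, 217, 212, 217]
294 [138, 73, 75, 75, 110, 108, 110, 56, 33, 23, 108, 112, 109, 81, 78, 73, 81, 214]
300 [34, 35, 36, 39, 110, 112, 109, 48, 31, 31, 110, 110, 108, 111, 33, 32, 35, 35]
306 [40, 35, 35, 92, 107, 111, 113, 35, 29, 33, 112, 110, 111, 111, 41, 41, 35, 39]
312 [43, 37, 42, 110, 109, 110, 110, 29, 31, 26, 110, 109, 109, 110, 38, 40, 40, 36]
318 [39, 35, 37, 110, 112, 110, 113, 31, 31, 27, 110, 110, 110, 108, 32, 39, 35, 36]
```

Request:
{"name": "move_arm", "arguments": {
  "increments": [0,0,1.5,0,0,0,0,1.5,0,0,0,0,0,0,0,0,0,0,0,0]
}}

```text
time: 28.62
tool_pos: [0.6732, 0.1251, 0.0124]
tool_rot: [-0.0, 0.731, 0.682, -0.001]
contact_force: [-0.4, -0.5, 0.1]
gripper_width: 0.005
grasp_force: 0.0
```

Request:
{"name": "move_arm", "arguments": {
  "increments": [0,0,1.5,0,0,0,0,1,0,0,0,0,0,0,0,0,0,0,0,0]
}}

```text
time: 28.95
tool_pos: [0.6735, 0.1253, 0.0102]
tool_rot: [-0.0, 0.731, 0.682, -0.0]
contact_force: [0.4, 0.1, -0.1]
gripper_width: -0.001
grasp_force: 0.0
```

```bash
python3 -c "
from h import *
deck(CA)"
```

```text
deck mm -13.07 87.02 z 10.21 yaw -4.01 F 0.4 0.1 -0.1
```

Request:
{"name": "move_arm", "arguments": {
  "increments": [0,0,1.5,0,0,0,0,1.5,0,0,0,0,0,0,0,0,0,0,0,0]
}}

```text
time: 29.28
tool_pos: [0.6738, 0.1255, 0.0079]
tool_rot: [0.0, 0.731, 0.682, 0.0]
contact_force: [-1.7, 0.2, 3.6]
gripper_width: -0.003
grasp_force: 1.7
```

```bash
python3 - <<'E'
from h import *
deck(CA)
c=grab('wrist','pics/w13.png');s=grab('scene','pics/s13.png')
b=cv2.resize(s['im'][270:350,260:360],None,fx=4,fy=4,interpolation=cv2.INTER_CUBIC)
a=cv2.resize(c['im'][150:350,220:420],None,fx=1.6,fy=1.6)
cv2.imwrite('pics/c13.png',np.hstack([b,a]))
E
```

```text
deck mm -12.78 87.2 z 7.94 yaw -4.01 F -1.7 0.1 3.6
```

View pics/c13.png

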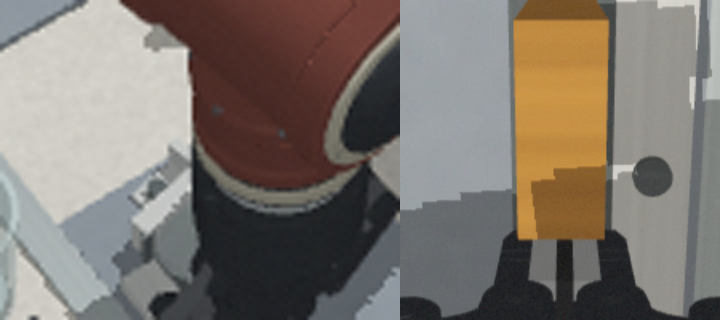

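The rib hides the fingertips; force has begun again (3.6 N). Press to ~10–12 N and hold.

Request:
{"name": "move_arm", "arguments": {
  "increments": [0,0,1.5,0,0,0,0,1,0,0,0,0,0,0,0,0,0,0,0,0]
}}

```text
time: 29.72
tool_pos: [0.6741, 0.1255, 0.0074]
tool_rot: [0.0, 0.731, 0.682, -0.0]
contact_force: [-5.7, -1.1, 11.9]
gripper_width: 0.001
grasp_force: 6.2
```

```bash
python3 -c "
from h import *
deck(CA)"
```

```text
deck mm -12.49 87.24 z 7.38 yaw -4.0 F -5.6 -1.5 11.9
```

Request:
{"name": "move_arm", "arguments": {
  "increments": [0,0,1,0,0,0,0,1,0,0,0,0,0,0,0,0,0,0,0,0]
}}

```text
time: 30.05
tool_pos: [0.6744, 0.1255, 0.007]
tool_rot: [0.0, 0.731, 0.682, -0.0]
contact_force: [-9.6, -1.4, 18.7]
gripper_width: 0.003
grasp_force: 9.6
```

```bash
python3 -c "
from h import *
deck(CA)"
```

```text
deck mm -12.26 87.25 z 7.02 yaw -4.0 F -9.5 -2.1 18.7
```

Hard stop reached. Rise and measure lever and gauge.

Request:
{"name": "move_arm", "arguments": {
  "increments": [0,0,-6,0,0,0,0,-15,0,0,0,0,-30,0,0,0,0,-35,0,0,-15,0,-35,0,0,-20,0,-30,0,0,-10,0,-15,0,0,0,0,0,0,0]
}}

```text
time: 30.72
tool_pos: [0.6734, 0.0788, 0.1749]
tool_rot: [0.003, 0.732, 0.681, 0.003]
contact_force: [1.4, -0.5, 0.4]
gripper_width: -0.002
grasp_force: 0.0
```

```bash
python3 - <<'E'
from h import *
deck(CA)
c=grab('wrist','pics/w14.png')
g=cv2.cvtColor(c['im'],cv2.COLOR_BGR2GRAY)
for y in range(104,36,-4):
    row=[]
    for x in range(-29,4,4):
        u,v=pix(x,y,30,c);row.append(int(g[int(round(v)),int(round(u))]))
    print(y,row)
h=cv2.cvtColor(c['im'],cv2.COLOR_BGR2HSV);r=cv2.inRange(h,(5,120,60),(25,255,255));r[:,:280]=0;r[:,370:]=0;r[260:]=0
b=cv2.boundingRect(max(cv2.findContours(r,0,2)[0],key=cv2.contourArea));print('rib',b,D(c,b[0]+b[2]/2,b[1]+b[3],.064))
print(tip(c))
E
```

```text
deck mm -9.94 40.59 z 174.86 yaw -4.14 F 1.4 -0.4 0.4
104 [157, 109, 141, 130, 131, 138, 129, 88, 149]
100 [158, 110, 106, 104, 110, 110, 105, 137, 209]
96 [160, 111, 108, 106, 109, 107, 110, 139, 209]
92 [158, 111, 106, 107, 114, 108, 108, 136, 210]
88 [156, 111, 97, 35, 36, 36, 73, 101, 209]
84 [159, 109, 94, 41, 40, 39, 70, 99, 210]
80 [160, 111, 103, 44, 39, 40, 72, 101, 209]
76 [158, 108, 103, 45, 47, 49, 72, 102, 208]
72 [157, 109, 104, 54, 44, 43, 70, 99, 209]
68 [156, 107, 101, 46, 44, 47, 68, 103, 209]
64 [156, 104, 92, 52, 42, 45, 67, 103, 192]
60 [155, 101, 69, 46, 47, 51, 72, 109, 146]
56 [103, 84, 65, 41, 36, 38, 62, 109, 146]
52 [104, 68, 101, 41, 34, 28, 68, 112, 148]
48 [125, 68, 127, 32, 37, 31, 115, 121, 131]
44 [127, 73, 129, 123, 123, 124, 116, 125, 126]
40 [126, 78, 123, 105, 114, 123, 115, 123, 128]
rib (303, 61, 25, 65) [-13.2, 104.1]
(array([316.2381001 , 143.66624438]), np.float64(90.60000000000053))
```

Request:
{"name": "move_arm", "arguments": {
  "increments": [-25,0,15,0,0,-25,0,15,0,0,-25,0,15,0,0,0,0,0,0,0,0,0,0,0,0]
}}

```text
time: 31.18
tool_pos: [0.6625, 0.0058, 0.1189]
tool_rot: [-0.003, 0.732, 0.681, -0.002]
contact_force: [-0.3, 2.0, 0.4]
gripper_width: 0.001
grasp_force: 0.0
```

```bash
python3 - <<'E'
from h import *
deck(CA);c=grab('wrist','pics/w15.png');o=load('pics/w14.npz')
a,b=tip(o),tip(c);print(a,b);P,e=tri(o,a[0],c,b[0]);d=P[:2]-np.array(CA);print('tip deck',d@ex*1e3,d@ey*1e3,P[2]*1e3,e)
E
```

```text
deck mm -15.71 -32.98 z 118.95 yaw -4.1 F -0.4 1.9 0.4
(array([316.2381001 , 143.66624438]), np.float64(90.60000000000053)) (array([327.74144072,  20.79674444]), np.float64(89.4000000000006))
tip deck -13.0022460627105 90.33478508979712 25.572710346250055 4.588568369799918e-05
```

The lever end now lies at deck y=90.3, low (stock y≈78): locked, gauge unmoved (rib at y=104–144, x=−13). Now regrip the rib.

Request:
{"name": "move_arm", "arguments": {
  "increments": [20,0,-5,0,0.8,30,0,0,0,0.8,30,0,0,0,0.8,30,0,0,0,0.8,27,0,0,0,0.8,20,0,0,0,0.8,0,0,0,0,0.8,0,0,0,0,0.8]
}}

```text
time: 31.9
tool_pos: [0.676, 0.1649, 0.1289]
tool_rot: [-0.0, 0.73, 0.683, 0.0]
contact_force: [-0.1, -0.1, -1.2]
gripper_width: 0.8
grasp_force: 0.0
```

```bash
python3 - <<'E'
from h import *
deck(CA);print(manip.state()['gripper_width'])
c=grab('wrist','pics/w16.png')
h=cv2.cvtColor(c['im'],cv2.COLOR_BGR2HSV);r=cv2.inRange(h,(5,120,110),(25,255,255));r[:,:280]=0;r[:,370:]=0
b=cv2.boundingRect(max(cv2.findContours(r,0,2)[0],key=cv2.contourArea));print('rib',b,[D(c,u,v,.064) for u,v in((b[0],b[1]),(b[0]+b[2],b[1]),(b[0],b[1]+b[3]),(b[0]+b[2],b[1]+b[3]))])
E
```

```text
deck mm -13.41 126.66 z 128.94 yaw -3.8 F -0.1 -0.1 -1.2
0.7996519692503377
rib (309, 195, 28, 78) [[-21.2, 152.2], [-4.9, 152.2], [-21.5, 103.7], [-4.3, 103.7]]
```

Request:
{"name": "move_arm", "arguments": {
  "increments": [-1,0,20,0.003,0.8,-1,0,22,0,0.8,0,0,22,0,0.8,0,0,20,0,0.8,0,0,12,0,0.8,0,0,0,0,0.8]
}}

```text
time: 32.45
tool_pos: [0.6734, 0.1593, 0.029]
tool_rot: [-0.002, 0.733, 0.68, -0.003]
contact_force: [-0.1, 0.2, 0.1]
gripper_width: 0.799
grasp_force: 0.0
```

```bash
python3 -c "
from h import *
deck(CA)"
```

```text
deck mm -15.52 120.88 z 28.98 yaw -4.24 F -0.1 0.2 0.1
```

Request:
{"name": "move_arm", "arguments": {
  "increments": [0,0,0,0,0.6,0,0,0,0,0.4,0,0,0,0,0.3,0,0,0,0,0,0,0,0,0,0,0,0,0,0,0,0,0,0,0,0]
}}

```text
time: 33.03
tool_pos: [0.6769, 0.1606, 0.0351]
tool_rot: [0.001, 0.732, 0.681, 0.001]
contact_force: [-3.4, -0.3, 6.2]
gripper_width: 0.163
grasp_force: 60.3
```

```bash
python3 -c "
from h import *
deck(CA);print(manip.state()['grasp_force'],manip.state()['gripper_width'])"
```

```text
deck mm -12.16 122.45 z 35.12 yaw -4.17 F -3.3 -0.6 6.2
60.295354903209955 0.16317678739490754
```

Request:
{"name": "move_arm", "arguments": {
  "increments": [3,-2,0,0,0,3,-3,-3,0,0,0,0,-15,0,0,0,0,-25,0,0,0,0,-30,0,0,0,0,-22,0,0,0,0,0,0,0,0,0,0,0,0]
}}

```text
time: 33.7
tool_pos: [0.6724, 0.1672, 0.1298]
tool_rot: [0.001, 0.732, 0.681, 0.001]
contact_force: [-0.0, -0.0, -3.9]
gripper_width: 0.161
grasp_force: 59.2
```

```bash
python3 - <<'E'
from h import *
deck(CA)
P=np.array(CB)+ex*-.032+ey*.207
s=plan([*P,.13],-4.0,jaw=0,vmax=30)
c=grab('wrist','pics/w17.png')
E
```

```text
deck mm -17.14 128.75 z 129.81 yaw -4.17 F -0.0 -0.0 -3.9
[-28.4,-1.4,-0.0,-0.0,0,-28.4,-1.4,-0.0,-0.0,0,-28.4,-1.3,-0.0,-0.0,0,-28.4,-1.4,-0.0,-0.0,0,-28.4,-1.3,-0.0,-0.0,0,-28.4,-1.4,-0.0,-0.001,0,-28.4,-1.4,-0.0,-0.0,0,-28.4,-1.4,-0.1,-0.001,0]
[-28.4,-1.4,-0.0,-0.0,0,-28.3,-1.3,-0.1,-0.001,0]
end [ 0.6382 -0.1149  0.13  ] -4.0
```

Request:
{"name": "move_arm", "arguments": {
  "increments": [-28.4,-1.4,0,0,0,-28.4,-1.4,0,0,0,-28.4,-1.4,0,0,0,-28.4,-1.4,0,0,0,-28.4,-1.4,0,0,0,-28.4,-1.4,0,0,0,-28.4,-1.4,0,0,0,-28.4,-1.4,0,-0.002,0]
}}

```text
time: 34.42
tool_pos: [0.6413, -0.0597, 0.1242]
tool_rot: [-0.003, 0.732, 0.682, -0.002]
contact_force: [0.5, 0.0, -3.4]
gripper_width: 0.16
grasp_force: 59.2
```

Request:
{"name": "move_arm", "arguments": {
  "increments": [-28.4,-1.4,0,0,0,-28.3,-1.4,0,-0.001,0,0,0,0,0,0,0,0,0,0,0,0,0,20,0,0,0,0,25,0,0,0,0,20,0,0,0,0,0,0,0]
}}

```text
time: 35.08
tool_pos: [0.6318, -0.1125, 0.0551]
tool_rot: [-0.006, 0.731, 0.682, -0.003]
contact_force: [-2.3, 0.4, -4.9]
gripper_width: 0.159
grasp_force: 59.2
```

```bash
python3 - <<'E'
from h import *
deck(CB)
t=grab('top','pics/t18.png')
E
```

```text
deck mm -38.59 209.05 z 55.14 yaw -3.95 F -2.3 0.3 -4.9
```

Request:
{"name": "move_arm", "arguments": {
  "increments": [0,0,0,0,0,0,0,0,0,0]
}}

```text
time: 35.3
tool_pos: [0.638, -0.1151, 0.0644]
tool_rot: [0.001, 0.731, 0.682, 0.001]
contact_force: [0.0, -0.3, -2.6]
gripper_width: 0.163
grasp_force: 59.3
```

```bash
python3 - <<'E'
from h import *
deck(CB)
E
```

```text
deck mm -32.18 206.88 z 64.4 yaw -3.97 F 0.0 -0.3 -2.6
```

Request:
{"name": "move_arm", "arguments": {
  "increments": [0,0,7,0,0,0,0,8,0,0,0,0,6,0,0,0,0,4,0,0,0,0,2,0,0,0,0,1,0,0,0,0,0,0,0,0,0,0,0,0]
}}

```text
time: 35.97
tool_pos: [0.6373, -0.1156, 0.0353]
tool_rot: [0.0, 0.731, 0.682, 0.0]
contact_force: [-0.6, 0.5, -1.3]
gripper_width: 0.163
grasp_force: 59.4
```

Request:
{"name": "move_arm", "arguments": {
  "increments": [0,0,1,0,0,0,0,0,0,0,0,0,0,0,0]
}}

```text
time: 36.22
tool_pos: [0.6375, -0.1155, 0.0351]
tool_rot: [0.0, 0.731, 0.682, 0.0]
contact_force: [-2.6, 2.0, 4.7]
gripper_width: 0.157
grasp_force: 60.1
```

```bash
python3 - <<'E'
from h import *
deck(CB)
E
```

```text
deck mm -32.7 206.39 z 35.09 yaw -4.01 F -2.8 1.8 4.7
```

Request:
{"name": "move_arm", "arguments": {
  "increments": [0,3,-1,0,0,0,4,0,0,0,0,4,0,0,0,0,3,0,0,0,0,2,0,0,0,0,1,0,0,0,0,0,0,0,0,0,0,0,0,0]
}}

```text
time: 36.88
tool_pos: [0.6542, -0.1167, 0.0351]
tool_rot: [0.0, 0.731, 0.682, 0.0]
contact_force: [-2.4, -1.0, 3.6]
gripper_width: 0.157
grasp_force: 59.9
```

Request:
{"name": "move_arm", "arguments": {
  "increments": [0,1,0,0,0,0,1,0,0,0,0,0.5,0,0,0,0,0,0,0,0,0,0,0,0,0]
}}

```text
time: 37.3
tool_pos: [0.6565, -0.1168, 0.0351]
tool_rot: [-0.0, 0.731, 0.682, -0.0]
contact_force: [-3.5, 0.2, 4.2]
gripper_width: 0.153
grasp_force: 60.2
```

```bash
python3 - <<'E'
from h import *
deck(CB)
E
```

```text
deck mm -13.66 206.49 z 35.15 yaw -4.01 F -3.5 -0.0 4.2
```

Request:
{"name": "move_arm", "arguments": {
  "increments": [0,1,-0.7,0,0,0,0.7,0,0,0,0,0,0,0,0,0,0,0,0,0]
}}

```text
time: 37.63
tool_pos: [0.6579, -0.1167, 0.0352]
tool_rot: [-0.0, 0.731, 0.682, -0.0]
contact_force: [-2.2, 0.1, 1.1]
gripper_width: 0.157
grasp_force: 59.7
```

Request:
{"name": "move_arm", "arguments": {
  "increments": [0,1,0,0,0,0,0,0,0,0,0,0,0,0,0]
}}

```text
time: 37.88
tool_pos: [0.6582, -0.1167, 0.0353]
tool_rot: [-0.001, 0.731, 0.682, -0.001]
contact_force: [-5.2, 0.3, 2.7]
gripper_width: 0.162
grasp_force: 60.0
```

```bash
python3 - <<'E'
from h import *
deck(CB)
E
```

```text
deck mm -11.94 206.7 z 35.26 yaw -4.0 F -5.2 -0.0 2.7
```

Request:
{"name": "move_arm", "arguments": {
  "increments": [-4,0,0,0,0,-6,0,0,0,0,-6,0,0,0,0,-6,0,0,0,0,-6,0,0,0,0,-6,0,0,0,0,-4,0,0,0,0,0,0,0,0,0]
}}

```text
time: 38.55
tool_pos: [0.6555, -0.1529, 0.0353]
tool_rot: [-0.003, 0.732, 0.682, 0.0]
contact_force: [-5.2, 6.0, 3.5]
gripper_width: 0.156
grasp_force: 60.3
```

```bash
python3 - <<'E'
from h import *
deck(CB)
E
```

```text
deck mm -12.15 170.4 z 35.34 yaw -4.07 F -5.6 5.6 3.5
```

Request:
{"name": "move_arm", "arguments": {
  "increments": [-4,0,0,0,0,-5,0,0,0,0,-5,0,0,0,0,-5,0,0,0,0,-5,0,0,0,0,-4,0,0,0,0,0,0,0,0,0,0,0,0,0,0]
}}

```text
time: 39.22
tool_pos: [0.6536, -0.1809, 0.0353]
tool_rot: [-0.002, 0.732, 0.682, 0.0]
contact_force: [-4.8, 5.5, 3.8]
gripper_width: 0.162
grasp_force: 60.2
```

```bash
python3 - <<'E'
from h import *
deck(CB)
E
```

```text
deck mm -12.04 142.28 z 35.34 yaw -4.04 F -5.2 5.2 3.8
```

Request:
{"name": "move_arm", "arguments": {
  "increments": [-4,0,0,0,0,-4,0,0,0,0,-3,0,0,0,0,-3,0,0,0,0,-1,0,0,0,0,0,0,0,0,0,0,0,0,0,0]
}}

```text
time: 39.8
tool_pos: [0.6527, -0.1954, 0.0354]
tool_rot: [-0.003, 0.731, 0.682, 0.001]
contact_force: [-5.2, 6.3, 4.6]
gripper_width: 0.16
grasp_force: 60.2
```

```bash
python3 - <<'E'
from h import *
deck(CB)
E
```

```text
deck mm -11.93 127.83 z 35.35 yaw -4.01 F -5.6 5.9 4.6
```

Request:
{"name": "move_arm", "arguments": {
  "increments": [-1,0,0,0,0,-1,0,0,0,0,0,0,0,0,0,0,0,0,0,0]
}}

```text
time: 40.13
tool_pos: [0.6526, -0.197, 0.0354]
tool_rot: [-0.003, 0.731, 0.682, 0.001]
contact_force: [-4.6, 8.5, 4.4]
gripper_width: 0.163
grasp_force: 60.2
```

```bash
python3 - <<'E'
from h import *
deck(CB)
E
```

```text
deck mm -11.9 126.2 z 35.37 yaw -3.99 F -5.2 8.2 4.4
```

Request:
{"name": "move_arm", "arguments": {
  "increments": [-1,0,0,0,0,-0.7,0,0,0,0,0,0,0,0,0,0,0,0,0,0]
}}

```text
time: 40.47
tool_pos: [0.6525, -0.1985, 0.0353]
tool_rot: [-0.003, 0.731, 0.682, 0.001]
contact_force: [-5.3, 6.9, 4.2]
gripper_width: 0.159
grasp_force: 60.2
```

```bash
python3 - <<'E'
from h import *
deck(CB)
t=grab('top','pics/t19.png')
E
```

```text
deck mm -11.95 124.71 z 35.32 yaw -3.98 F -5.7 6.6 4.2
```

Request:
{"name": "move_arm", "arguments": {
  "increments": [-1,0,0,0,0,0,0,0,0,0,0,0,0,0,0]
}}

```text
time: 40.77
tool_pos: [0.6525, -0.1993, 0.0353]
tool_rot: [-0.003, 0.731, 0.682, 0.001]
contact_force: [-4.5, 7.5, 5.4]
gripper_width: 0.163
grasp_force: 60.2
```

Request:
{"name": "move_arm", "arguments": {
  "increments": [-1,0,0,0,0,0,0,0,0,0,0,0,0,0,0]
}}

```text
time: 41.02
tool_pos: [0.6524, -0.2, 0.0354]
tool_rot: [-0.003, 0.731, 0.682, 0.001]
contact_force: [-4.7, 9.2, 4.6]
gripper_width: 0.156
grasp_force: 60.2
```

Request:
{"name": "move_arm", "arguments": {
  "increments": [-1,0,0,0,0,0,0,0,0,0,0,0,0,0,0]
}}

```text
time: 41.27
tool_pos: [0.6524, -0.2001, 0.0354]
tool_rot: [-0.004, 0.731, 0.682, 0.002]
contact_force: [-4.5, 10.7, 4.9]
gripper_width: 0.158
grasp_force: 60.3
```

```bash
python3 - <<'E'
from h import *
deck(CB)
E
```

```text
deck mm -11.91 123.1 z 35.38 yaw -3.98 F -5.2 10.4 4.9
```

Request:
{"name": "move_arm", "arguments": {
  "increments": [-1,0.7,0,0,0,0,0,0,0,0,0,0,0,0,0]
}}

```text
time: 41.52
tool_pos: [0.6524, -0.2001, 0.0353]
tool_rot: [-0.005, 0.731, 0.682, 0.002]
contact_force: [-6.8, 15.0, 8.0]
gripper_width: 0.159
grasp_force: 60.6
```

```bash
python3 - <<'E'
from h import *
deck(CB)
E
```

```text
deck mm -11.87 123.12 z 35.35 yaw -3.97 F -7.9 14.5 8.0
```

Request:
{"name": "move_arm", "arguments": {
  "increments": [2,-1,-0.5,0,0,1,-0.5,-0.5,0,0,0,0,0,0,0,0,0,0,0,0]
}}

```text
time: 41.85
tool_pos: [0.6521, -0.2002, 0.0357]
tool_rot: [-0.002, 0.731, 0.682, 0.001]
contact_force: [-2.3, 6.7, 0.0]
gripper_width: 0.159
grasp_force: 59.6
```

```bash
python3 - <<'E'
from h import *
deck(CB)
E
```

```text
deck mm -12.22 122.91 z 35.74 yaw -4.0 F -2.7 6.5 0.0
```

Request:
{"name": "move_arm", "arguments": {
  "increments": [1.5,-0.2,0,0,0,0,0,0,0,0,0,0,0,0,0.3,0,0,0,0,0.6,0,0,0,0,0.8,0,0,0,0,0.8,0,0,0,0,0.8]
}}

```text
time: 42.43
tool_pos: [0.6528, -0.2015, 0.0374]
tool_rot: [0.001, 0.732, 0.682, 0.0]
contact_force: [0.9, -0.1, -0.6]
gripper_width: 0.799
grasp_force: 0.0
```

Request:
{"name": "move_arm", "arguments": {
  "increments": [0,0,-10,0,0.8,0,0,-25,0,0.8,0,0,-30,0,0.8,0,0,-30,0,0.8,-25,0,-30,0,0.8,-30,0,-25,0,0.8,-25,0,0,0,0.8,0,0,0,0,0.8]
}}

```text
time: 43.1
tool_pos: [0.6475, -0.2859, 0.1915]
tool_rot: [0.004, 0.733, 0.68, 0.0]
contact_force: [0.1, 0.6, -0.4]
gripper_width: 0.8
grasp_force: 0.0
```

Request:
{"name": "move_arm", "arguments": {
  "increments": [0,0,0,0,0.8,0,0,0,0,0.8,0,0,0,0,0.8,0,0,0,0,0.8]
}}

```text
time: 43.43
tool_pos: [0.6465, -0.2793, 0.1857]
tool_rot: [-0.001, 0.731, 0.682, -0.0]
contact_force: [0.2, 0.9, 0.7]
gripper_width: 0.797
grasp_force: 0.0
```

```bash
python3 - <<'E'
from h import *
deck(CB);print(manip.state()['contact_force'])
c=grab('wrist','pics/w20.png');g=cv2.cvtColor(c['im'],cv2.COLOR_BGR2GRAY).astype(int)
h=cv2.cvtColor(c['im'],cv2.COLOR_BGR2HSV);r=cv2.inRange(h,(5,120,60),(25,255,255));r[:,:270]=0;r[:,380:]=0;r[270:]=0
b=cv2.boundingRect(max(cv2.findContours(r,0,2)[0],key=cv2.contourArea));print('rib',b,[D(c,u,v,.064,CB) for u,v in((b[0],b[1]),(b[0]+b[2],b[1]),(b[0],b[1]+b[3]),(b[0]+b[2],b[1]+b[3]))])
print('tip',tip(c,CB))
# stock/ledge boundary profile at z16 ; guide/blade profiles at z~30
for y in (60,75,90,100,140): print('led',y,[int(g[tuple(np.round(pix(x,y,16,c,CB)).astype(int)[::-1])]) for x in range(-32,8,2)])
for x in (-20,-35,-50,-65,-80,-95,-105,-115,-125): print('gd',x,[int(g[tuple(np.round(pix(x,y,32,c,CB)).astype(int)[::-1])]) for y in np.arange(30,-46,-2)])
E
```

```text
deck mm -12.32 43.64 z 185.75 yaw -3.94 F 0.2 0.9 0.7
[0.24691775 0.89092063 0.71802594]
rib (309, 67, 24, 62) [[-21.4, 145.1], [-5.4, 145.1], [-21.7, 105.0], [-5.1, 105.1]]
tip (array([321.74595774, 145.23503393]), np.float64(91.90000000000046))
led 60 [133, 133, 137, 60, 49, 59, 35, 39, 37, 40, 43, 39, 35, 56, 48, 47, 118, 128, 128, 133]
led 75 [136, 137, 136, 93, 92, 83, 39, 35, 39, 35, 37, 40, 36, 53, 59, 57, 185, 185, 186, 186]
led 90 [137, 136, 135, 93, 93, 89, 26, 16, 25, 25, 25, 28, 27, 49, 60, 59, 146, 187, 187, 189]
led 100 [139, 136, 133, 92, 91, 91, 89, 91, 87, 96, 91, 92, 90, 55, 62, 58, 127, 130, 126, 58]
led 140 [90, 92, 92, 63, 61, 84, 87, 85, 87, 85, 88, 85, 84, 85, 64, 57, 117, 130, 131, 132]
gd -20 [85, 159, 183, 187, 189, 157, 161, 160, 160, 163, 161, 163, 172, 192, 180, 174, 121, 181, 184, 184, 183, 181, 182, 141, 130, 131, 129, 134, 134, 134, 134, 133, 188, 191, 189, 194, 193, 200]
gd -35 [137, 135, 135, 135, 134, 135, 131, 133, 132, 133, 86, 96, 127, 165, 162, 161, 163, 123, 173, 181, 183, 184, 183, 182, 166, 131, 135, 135, 135, 136, 133, 134, 185, 190, 191, 19
[... 668 characters left out ...]
38, 139, 137, 103, 95, 128, 163, 162, 162, 164, 143, 116, 184, 182, 184, 183, 182, 132, 19, 20, 24, 14, 21, 12, 27, 19]
gd -105 [137, 138, 135, 139, 138, 138, 137, 139, 139, 138, 139, 136, 140, 139, 136, 136, 97, 100, 127, 166, 163, 162, 162, 154, 135, 136, 136, 137, 139, 118, 92, 91, 93, 95, 39, 15, 18, 30]
gd -115 [195, 188, 185, 186, 190, 196, 194, 183, 185, 187, 185, 185, 191, 193, 188, 190, 189, 186, 102, 129, 165, 162, 166, 165, 175, 192, 190, 189, 189, 194, 190, 189, 137, 96, 92, 91, 94, 93]
gd -125 [187, 185, 187, 185, 184, 185, 190, 187, 188, 191, 190, 189, 189, 185, 187, 184, 191, 191, 190, 190, 193, 197, 198, 194, 192, 192, 189, 193, 192, 193, 192, 193, 191, 193, 193, 192, 32, 27]
```

Measured: gauge seated at deckB (rib near end y=105 → pivot y≈13, x≈−15.4), blade flush along the guide, guide at ≈100.6° versus 101°, and the lever is down. Handing in.

```bash
python3 -c "
from plant import manip
print(manip.job_done(), manip.state()['time'])"
```

```text
the job is handed in; nothing more can be done
the job is handed in; nothing more can be done
```

I handed the job in at about 43 s of the 72 s allowed (no verdict came back): the gauge was locked in deckA's corner and now lies released in deckB's corner, lever down, with the swinging guide measured at about 100.6° against 101° for the bolted one.

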